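# Nest kidney trays in their carrier and latch the stack

### The job

Pack up the kidney trays for carrying: nest the two loose trays on the one that already lies in the carrier, one upon the other, each turned so that its outline matches the tray below and each fully home. Feel your way in rather than forcing them: pressing hard dents the trays. Then turn the carrier's latch knob clockwise until it clicks over and its tab lies above the top tray's rim, and let go; leave the timer, the culture dish and the forceps where they are.

Things in the scene. Friction and masses are not known exactly. Their poses are not given: they have to be found in the camera images.
- carrier: fixed aluminium carrier plate, 118 x 262 mm, top face 10 mm above the desk. Origin on the desk under the middle of the place for the trays; y along the plate, latch post at the +y end, wire handle 31 mm high at the -y end. Trays nested home have their middles 48 mm (first) and 68 mm (second) above the desk, top rim then at 86 mm.
- cradle (a point): middle of the place for the trays, on the plate (carrier's axes). A third like tray lies here on a rubber mat between pins, same way round as the carrier (its x, y along the carrier's), rim 46 mm above the desk. The pins leave it play: it lies up to 7 mm off this point in x and in y and up to 0.03 rad turned, is not tracked and may slide when pushed.
- tray_a_mid (a point): loose steel kidney tray, 0.18 kg, 162 x 83 x 36 mm. Point: middle of the waist, 18 mm above the underside; y = its length, z up out of the mouth, -x = hollow side, +x = bulging side. 63 mm wide across the waist (along x) near the rim: take it there from above, fingertips at most 17 mm below the rim, as the part below goes into the next tray.
- tray_b_mid (a point): a second tray, same as tray_a, same point and axes. Turned alike, a tray's foot goes 16 mm into the mouth of the one below (2.5 mm to spare all round at first, 1.5 mm when home) and stands on a shoulder inside: its middle is then 20 mm above the other's. Turned wrongly or off to a side it stays perched up to 16 mm too high.
- latch (a joint): turn latch of the carrier, rad: 0 open (tab to the carrier's +x side, clear of the trays), 1.4 shut (tab over the stack's end); grows clockwise from above, stops at both ends. An over-centre spring resists with up to 0.13 N m; past 0.7 it snaps on to 1.4 (else it springs back). The tab passes 3.5 mm over the top rim if all trays are home, else it strikes it.
- latch_knob (a point): middle of the latch's black bar knob, 113 mm above the desk, on the turning axis, (-20, 113) mm from the carrier's origin; take it from above. Bar 46 long, 14 thick, 29 mm high, tab below it. At latch = 0 its length lies 0.17 rad clockwise of the carrier's x axis; it turns with the latch. This point's axes turn too; they are the carrier's at latch = 0.
- bench_timer: white bench timer, 41 x 68 x 50 mm, stands behind the work; origin under its middle. Leave it.
- culture_dish: round clear culture dish with lid, 62 mm across, 14 mm high, behind the work; origin under its middle. Leave it.
- forceps: steel forceps, 124 x 12 x 8 mm, lying behind the work; origin under the middle. Leave them.

How it is judged:
By the outcome, as a careful person would: the job done as asked, in the order asked, and still so for the second after the job is handed in, with the robot touching nothing.
It also fails if it takes over 72 s, if anything falls off the work surface, if the arm or the gripper's body presses on something with over 40 N, if the wrist force passes 120 N, or if a joint passes its speed limit or range.

### The arm

A 7-joint arm with a two-finger parallel gripper is mounted at the origin on a cart in front of the work surface, level with it; the furniture and walls round the work are solid. World frame = base frame: x ahead of the robot, y to its left, z up, the work surface at z = 0. Lengths are in m, angles in rad, forces in N, time in s.
With the tool pointing down it reaches from about 0.425 to 0.95 m from the base axis. Payload 16.7 kg.
Tool frame: the origin (TCP) lies at the very end of the fingers, on their centre line; the grasp point (between the pads) lies 19 mm behind it; z points along the fingers, y is the direction in which the jaws open and shut (so a half turn about z gives the same grasp; the last joint's range is limited). The gripper opens to 94 mm and grips with 3 to 60 N. Pads are 16 mm wide; open, the fingers measure 119 mm over their backs; the gripper's body (75 mm by 177 mm) begins 78 mm behind the grasp point.
Start: joints at [-1.306, 0.426, 0.074, 1.606, -0.034, 1.111, -0.067], TCP at [0.272, 0.618, 0.205] pointing down, gripper open.
Joint ranges: [-2.85, 2.85], [-0.5, 2.14], [-1.23, 1.37], [0.21, 2.46], [-1.02, 4.16], [0.16, 2.05], [-2.73, 2.73]. Speed limits (rad/s): [1.89, 1.89, 2.39, 2.39, 3.01, 3.01, 3.01].

### API

Orientations are given as a unit quaternion [w, x, y, z].
In Python, from workcell import env, optics, models gives the robot as it stands. The module is installed in compiled form; this text tells all that it offers.
- The arm moves only by the tool jog_arm, never from a script. Its argument "commands" is a list of rows, each a list of 3 entries, a list of its own where there are three numbers: the shift along the tool's x, y, z in mm, then the turn, a rotation vector about the tool's x, y, z in rad, then the opening, from -1 (shut) to 1 (fully open), so that 0 is half open. A call has 1 to 12 rows; each row shifts and turns the commanded pose from where the row before left it, along the tool's axes as they then stand; what a row does not reach is not made up. A row lasts 1/10 s, in which the tool goes at most 50 mm and 8.59 degrees, less where a joint would pass 70% of its speed; a pose out of reach is approached as far as the arm can. A call with a gripper value outside its range is refused whole. The fingers move at their own pace and stop on an object; "force" is the grip in N (left out, the last holds). Time passes only in rows, so rows that do not move let the fingers close. It gives the time, the measured TCP pose, the force and the opening at its end, in the units of the state.
- env.observe(): the state, without advancing time (a new reading comes with each control period).
- optics.grab_frame(name): name is "side" or "top" or "wrist"; returns the picture (480x640x3 uint8, red, green, blue); there is no depth.
- optics.camera_info(name): a dict with "camera_matrix" (3x3 intrinsics, pixels), "R" (3x3) and "t" (3): a world point X has camera coordinates R X + t; the wrist camera has in their place "tool_from_camera" (4x4, takes a point from camera to tool coordinates, whose origin is the TCP and whose axes are the flange's). Camera axes: x right, y down, z forward; pixel columns grow to the right and rows downward; lengths in m; the calibration is good to about 2 mm. A picture is of the moment at which its call begins: read the wrist's pose just before it. camera_info takes no time and is no camera call.
- env.job_done(): hands the job in, once; it reports no verdict.
Trained networks look in the newest picture that a camera, given by its name, has taken for a name from the list of things; names that differ only in an ending like _2 or _b are one class to them, and where a whole thing is asked for, a point or a joint stands for the part that bears it (a point fixed in the world has none). Each returns a list of dicts, best first, with "conf" (0 to 1); they miss things now and then, are a little off and sometimes report something else, mostly with a low value. They report only what shows in the picture. A call takes as long as a camera call.
- models.outline_of(camera, label): "mask" (480x640 bool, what is visible of it) and "box" ([left, top, width, height] in pixels, round what is visible of it).
The state is a dict: "t": time; "joints": joint angles; "qvel": joint speeds; "joint_torque": joint torques, N m; "eef_pos": TCP position; "ee_rot": TCP orientation; "force": force on the tool from outside, world axes, zero at the start; "wrist_torque": the same for the moment, N m; "finger_gap": finger opening in m.
Only numpy, scipy, OpenCV 4.12 (cv2) and the standard library are available. Lean on these libraries where they do the work, as an engineer would, in place of code of your own. Each camera call takes 0.05 s, during which the arm holds its last target.

## Working session

There is one attempt and no reset: what is moved stays moved. The work goes in short steps, Python scripts to look and compute and a tool call to move; the robot and the scene stay as the last step left them, time stands still between calls to the robot, and variables do not carry over. Pictures are saved under pics/ and viewed, and the job is handed in when it is done.

Besides the shell and the picture viewer there is one more tool, called after "Call:" as a command line: name --argument value ..., lists and objects as JSON in quotes. jog_arm: Moves the arm, as the interface text tells. Its arguments: {"type":"object","properties":{"commands":{"type":"array","items":{"type":"array"}},"force":{"type":"number"}},"required":["commands"]}

```bash
mkdir -p pics; ls; python3 - <<'E'
from workcell import env, optics, models
import cv2, numpy as np
s=env.observe(); print({k:np.round(v,3).tolist() for k,v in s.items()})
for c in ("side","top","wrist"):
    f=optics.grab_frame(c); cv2.imwrite(f"pics/a_{c}.png",f[:,:,::-1])
    print(c,{k:np.round(v,4).tolist() for k,v in optics.camera_info(c).items()})
for l in ("tray_a_mid","carrier","latch_knob","bench_timer","culture_dish","forceps"):
  for c in ("top","side","wrist"):
    print(l,c,[(round(d["conf"],2),d["box"]) for d in models.outline_of(c,l)])
E
```

```text
pics
{'t': 0.0, 'joints': [-1.306, 0.427, 0.074, 1.607, -0.034, 1.111, -0.067], 'qvel': [0.001, 0.002, -0.001, -0.002, -0.0, -0.0, 0.0], 'joint_torque': [0.0, -93.583, 3.667, -45.418, -0.049, 0.02, 0.0], 'eef_pos': [0.272, 0.617, 0.205], 'ee_rot': [-0.0, 0.206, 0.979, -0.001], 'force': [0.375, -0.369, 0.046], 'wrist_torque': [-0.054, -0.036, -0.054], 'finger_gap': 0.094}
side {'camera_matrix': [[614.7787, 0.0, 311.0097], [0.0, 614.7787, 239.4391], [0.0, 0.0, 1.0]], 'R': [[0.3921, -0.9199, -0.0028], [-0.785, -0.333, -0.5224], [0.4797, 0.2071, -0.8527]], 't': [-0.2758, 0.4856, 1.2122]}
top {'camera_matrix': [[439.3647, 0.0, 315.4706], [0.0, 439.3647, 235.2721], [0.0, 0.0, 1.0]], 'R': [[0.0229, -0.9997, -0.0066], [-0.99, -0.0217, -0.1396], [0.1394, 0.0098, -0.9902]], 't': [-0.0462, 0.5772, 1.0045]}
wrist {'camera_matrix': [[380.4282, 0.0, 314.2888], [0.0, 380.4282, 238.5254], [0.0, 0.0, 1.0]], 'tool_from_camera': [[0.0001, -0.9622, -0.2722, 0.0797], [1.0, 0.0001, 0.0001, -0.0013], [-0.0001, -0.2722, 0.9622, -0.1788], [0.0, 0.0, 0.0, 1.0]]}
tray_a_mid top [(0.87, [423.1, 235.3, 59.4, 55.8])]
tray_a_mid side [(0.71, [400.6, 287.8, 53.8, 63.9])]
tray_a_mid wrist []
carrier top [(0.71, [263.0, 239.8, 107.5, 58.9]), (0.6, [355.9, 193.8, 32.9, 20.4])]
carrier side [(0.62, [230.2, 242.2, 121.9, 82.8])]
carrier wrist []
latch_knob top [(0.8, [260.7, 247.2, 17.8, 28.4])]
latch_knob side []
latch_knob wrist []
bench_timer top [(0.7, [357.1, 190.6, 33.0, 21.5])]
bench_timer side [(0.88, [351.5, 224.6, 28.9, 32.2])]
bench_timer wrist []
culture_dish top [(0.24, [165.3, 262.2, 62.2, 50.3])]
culture_dish side [(0.66, [193.8, 184.4, 22.6, 11.9])]
culture_dish wrist []
forceps top [(0.46, [281.0, 208.7, 7.9, 1.5])]
forceps side [(0.55, [283.0, 217.8, 5.9, 6.4])]
forceps wrist []
```

View pics/a_top.png

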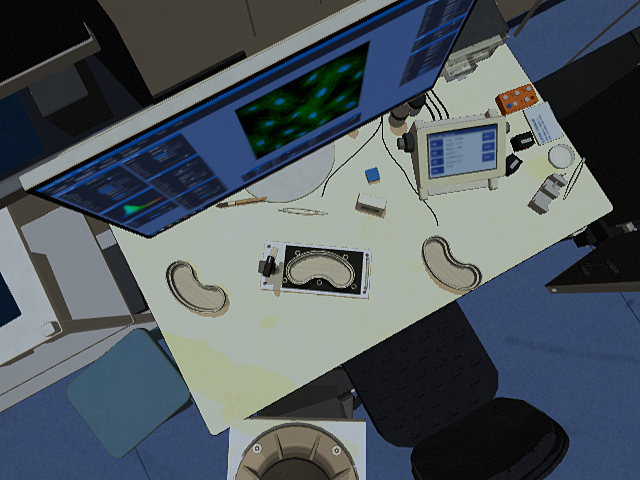

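View pics/a_side.png

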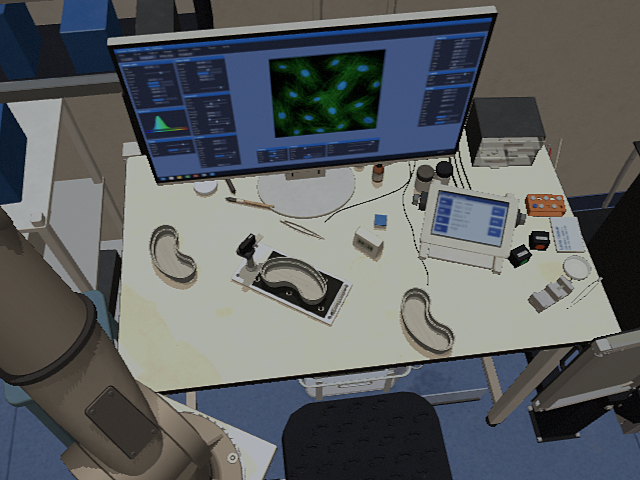

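View pics/a_wrist.png

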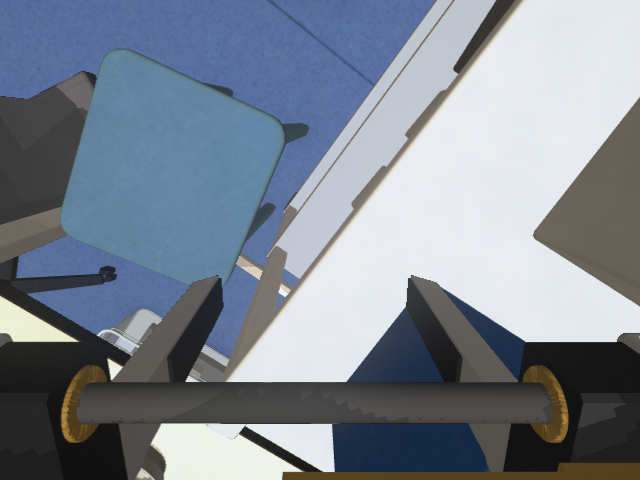

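The top view shows loose trays at about (197,288) and (451,264). The carrier is between them at (318,270), with its latch knob at its left end (268,262), which is world +y. Next I'll turn these into world positions.

```bash
cat > h.py <<'E'
from workcell import env, optics, models
import cv2, numpy as np
from scipy.spatial.transform import Rotation as Rn
def Rq(q): return Rn.from_quat([q[1],q[2],q[3],q[0]]).as_matrix()
def cam(name,s=None):
    i=optics.camera_info(name);K=np.array(i["camera_matrix"])
    if name!="wrist": return K,np.array(i["R"]),np.array(i["t"])
    s=s or env.observe(); T=np.array(i["tool_from_camera"])
    Rw=Rq(s["ee_rot"])@T[:3,:3]; C=Rq(s["ee_rot"])@T[:3,3]+np.array(s["eef_pos"])
    return K,Rw.T,-Rw.T@C
def px2w(c,px,z):
    K,R,t=c; px=np.atleast_2d(px).astype(float)
    d=np.c_[px,np.ones(len(px))]@np.linalg.inv(K).T@R; C=-R.T@t
    return C+d*((z-C[2])/d[:,2])[:,None]
def w2px(c,X):
    K,R,t=c; p=(np.atleast_2d(X)@R.T+t)@K.T; return p[:,:2]/p[:,2:]
def grab(name,fn):
    s=env.observe(); f=optics.grab_frame(name); cv2.imwrite(f"pics/{fn}.png",f[:,:,::-1]); return f,cam(name,s),s
E
python3 - <<'E'
from h import *
for c,pts in (("top",[((197,288),.03),((451,264),.03),((319,270),.04),((268,262),.113)]),("side",[((173,253),.03),((427,320),.03),((293,278),.04),((248,243),.113)])):
    for p,z in pts: print(c,p,px2w(cam(c),p,z)[0].round(3))
f=cv2.imread("pics/a_top.png"); cv2.imwrite("pics/a_topz.png",cv2.resize(f[225:325,150:490],None,fx=2.35,fy=2.35,interpolation=cv2.INTER_CUBIC))
f=cv2.imread("pics/a_side.png"); cv2.imwrite("pics/a_sidez.png",cv2.resize(f[215:360,140:460],None,fx=2.5,fy=2.5,interpolation=cv2.INTER_CUBIC))
E
```

```text
top (197, 288) [0.447 0.244 0.03 ]
top (451, 264) [ 0.518 -0.357  0.03 ]
top (319, 270) [ 0.496 -0.043  0.04 ]
top (268, 262) [0.506 0.069 0.113]
side (173, 253) [0.453 0.248 0.03 ]
side (427, 320) [ 0.522 -0.357  0.03 ]
side (293, 278) [ 0.498 -0.043  0.04 ]
side (248, 243) [0.505 0.068 0.113]
```

View pics/a_topz.png

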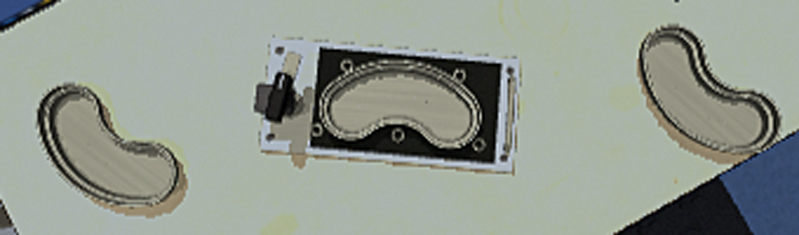

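View pics/a_sidez.png

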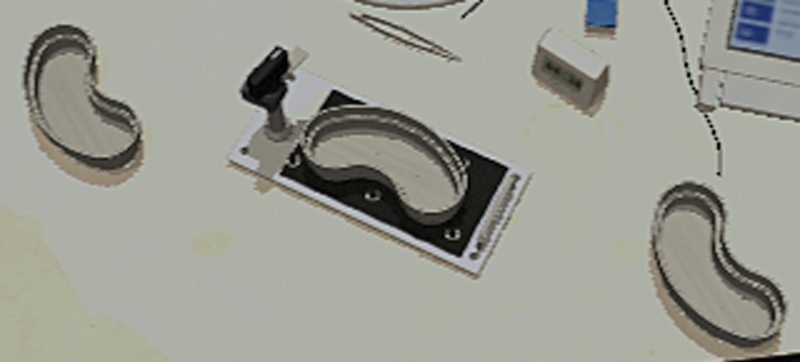

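The two views agree: trays at about (0.45, 0.246) and (0.52, -0.357), cradle at about (0.497, -0.043). Both loose trays have their hollow side facing away from the robot and to the right. I'll write a planning helper, then look from above with the wrist camera.

```bash
cat >> h.py <<'E'
def yaw(s):  # angle of tool y in world, deg
    R=Rq(s["ee_rot"]); return np.degrees(np.arctan2(R[1,1],R[0,1]))
def plan(xyz,yw=None,step=40,dth=.14,n=None):
    """rows (dx,dy,dz mm ; turn z) to go straight to xyz (m), yaw deg of tool y (None keep)"""
    s=env.observe(); y0=yaw(s); p=np.array(s["eef_pos"]); d=(np.array(xyz)-p)*1000
    dy=0 if yw is None else yw-y0
    n=n or int(max(np.ceil(np.linalg.norm(d)/step),np.ceil(abs(np.radians(dy))/dth),1))
    R=Rq(s["ee_rot"]); tilt=np.degrees(np.arccos(-R[2,2]))
    rz=-np.radians(dy)/n   # tool z is down
    out=[]
    for k in range(n):
        a=np.radians(y0+dy*k/n); yx=np.array([np.cos(a),np.sin(a)]); xx=np.array([-np.sin(a),np.cos(a)])
        out.append([round(float(d[:2]@xx/n),1),round(float(d[:2]@yx/n),1),round(float(-d[2]/n),1)])
    print(f"from {p.round(4)} yaw {y0:.2f} tilt {tilt:.2f} q7 {s['joints'][6]:.2f} t {s['t']:.2f} n {n} rz {rz:.4f}"); print(out)
E
python3 -c "
from h import *
plan((.497,.294,.2),135)"
```

```text
from [0.272  0.6177 0.2054] yaw 66.23 tilt 0.01 q7 -0.07 t 1.05 n 10 rz -0.1200
[[-33.6, -20.6, 0.5], [-30.9, -24.4, 0.5], [-27.8, -28.0, 0.5], [-24.2, -31.1, 0.5], [-20.3, -33.8, 0.5], [-16.2, -36.0, 0.5], [-11.7, -37.6, 0.5], [-7.1, -38.8, 0.5], [-2.4, -39.3, 0.5], [2.3, -39.4, 0.5]]
```

Call:
jog_arm --commands '[[[-33.6, -20.6, 0.5], [0, 0, -0.12], 1], [[-31, -24.4, 0.5], [0, 0, -0.12], 1], [[-28, -28, 0.5], [0, 0, -0.12], 1], [[-24, -31, 0.5], [0, 0, -0.12], 1], [[-20, -34, 0.5], [0, 0, -0.12], 1], [[-16, -36, 0.5], [0, 0, -0.12], 1], [[-12, -38, 0.5], [0, 0, -0.12], 1], [[-7, -39, 0.5], [0, 0, -0.12], 1], [[-2.4, -39, 0.5], [0, 0, -0.12], 1], [[2.3, -39, 0.5], [0, 0, -0.12], 1], [[0, 0, 0], [0, 0, 0], 1], [[0, 0, 0], [0, 0, 0], 1]]'

```text
t: 2.25
eef_pos: [0.4969, 0.293, 0.2006]
ee_rot: [0.0, -0.381, 0.925, 0.0]
force: [-0.0, 0.8, 0.3]
finger_gap: 0.0941
```

```bash
python3 - <<'E'
from h import *
f,c,s=grab("wrist","b_wrist")
for d in models.outline_of("wrist","tray_a_mid"):
    print(d["conf"],d["box"]); 
    if d["conf"]>.3: np.save("m_a1.npy",d["mask"]); ys,xs=np.nonzero(d["mask"]); print(px2w(c,(xs.mean(),ys.mean()),.03))
plan((.496,-.113,.2),0); print(s["joints"])
E
```

```text
from [0.4959 0.2946 0.2005] yaw 134.98 tilt 0.02 q7 1.71 t 2.35 n 17 rz 0.1386
[[16.9, -17.0, 0.0], [14.4, -19.1, 0.0], [11.7, -21.0, 0.0], [8.6, -22.4, 0.0], [5.5, -23.3, 0.0], [2.2, -23.9, 0.0], [-1.1, -24.0, 0.0], [-4.4, -23.6, 0.0], [-7.6, -22.7, 0.0], [-10.7, -21.5, 0.0], [-13.6, -19.8, 0.0], [-16.2, -17.7, 0.0], [-18.5, -15.3, 0.0], [-20.4, -12.6, 0.0], [-21.9, -9.7, 0.0], [-23.1, -6.6, 0.0], [-23.7, -3.3, 0.0]]
[-0.65536623  0.27172685  0.01332395  1.83571877 -0.00425416  1.03403299
  1.71251488]
```

View pics/b_wrist.png

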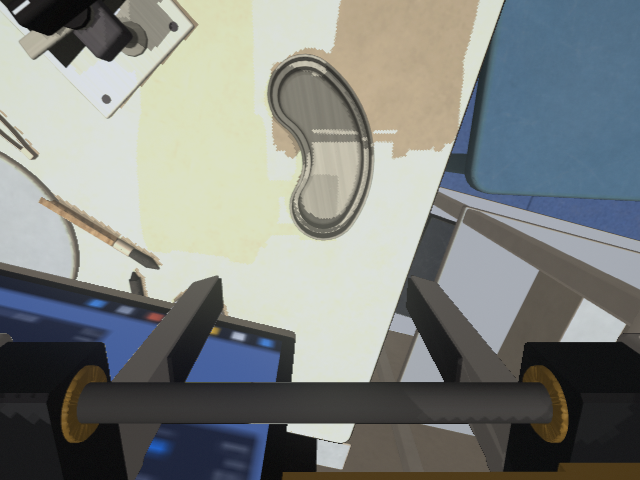

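The network missed it here, but tray A is plainly visible at about (322,147) with its hollow to the left, as expected. I'll fit a kidney outline model (constant-width arc: length 162, width 83, waist 63 mm) to the rim edges.

```bash
cat >> h.py <<'E'
from scipy.optimize import minimize, differential_evolution
def kidney(h=.0315,n=60,grow=0.):
    # spine arc, origin mid waist, +x bulging side
    a=.7676; rho=.0713
    hh=h+grow; t=np.linspace(-a,a,n)
    outer=np.c_[(rho+hh)*np.cos(t)-rho,(rho+hh)*np.sin(t)]
    inner=np.c_[(rho-hh)*np.cos(t[::-1])-rho,(rho-hh)*np.sin(t[::-1])]
    def cap(th,sg):
        c=np.array([rho*np.cos(th)-rho,rho*np.sin(th)]); b=np.linspace(0,np.pi,n//2)[1:-1]
        e1=np.array([np.cos(th),np.sin(th)]); e2=sg*np.array([-np.sin(th),np.cos(th)])
        return c+hh*(np.cos(b)[:,None]*e1+np.sin(b)[:,None]*e2)
    return np.r_[outer,cap(a,1),inner,cap(-a,-1)[::-1]]
def place(P,x,y,th,z):
    c,s=np.cos(th),np.sin(th); return np.c_[x+P[:,0]*c-P[:,1]*s,y+P[:,0]*s+P[:,1]*c,np.full(len(P),z)]
def gmag(img):
    g=cv2.GaussianBlur(cv2.cvtColor(img,cv2.COLOR_RGB2GRAY),(0,0),1.0).astype(np.float32)
    m=np.hypot(cv2.Sobel(g,cv2.CV_32F,1,0),cv2.Sobel(g,cv2.CV_32F,0,1)); return np.minimum(m,120)
def fit(img,c,x0,th0,z,rng=(.015,.015,.2),mask=None):
    """outline fit of outer rim. th = world angle of tray +x"""
    G=gmag(img); P=kidney()
    def f(v,blur=None):
        q=w2px(c,place(P,v[0],v[1],v[2],z)).astype(np.float32)
        s=cv2.remap(G if blur is None else blur,q[None,:,0].copy(),q[None,:,1].copy(),cv2.INTER_LINEAR)[0]
        return -np.mean(s)
    r=differential_evolution(lambda v:f(v),[(x0[0]-rng[0],x0[0]+rng[0]),(x0[1]-rng[1],x0[1]+rng[1]),(th0-rng[2],th0+rng[2])],seed=1,tol=1e-6,maxiter=200)
    return r.x,-r.fun
def overlay(img,c,v,z,fn,crop=None,grow=0):
    o=img[:,:,::-1].copy()
    q=w2px(c,place(kidney(grow=grow),*v,z)); S=2 if crop is not None else 1
    if crop is not None:
        x,y,w,h=crop; o=cv2.resize(o[y:y+h,x:x+w],None,fx=S,fy=S,interpolation=cv2.INTER_CUBIC); q=(q-[x,y]+.5)*S-.5
    cv2.polylines(o,[np.round(q*8).astype(np.int32)],True,(0,0,255),1,cv2.LINE_AA,3)
    cv2.imwrite(f"pics/{fn}.png",o)
E
python3 - <<'E'
from h import *
img=cv2.imread("pics/b_wrist.png")[:,:,::-1].copy(); c=cam("wrist")
p=px2w(c,(335,147),.036)[0]; print(p)
v,sc=fit(img,c,p[:2],np.radians(135),.036,(.02,.02,.35)); print(v[:2].round(4),np.degrees(v[2]).round(2),sc)
overlay(img,c,v,.036,"b_fit",(200,20,260,250))
E
```

```text
[0.43561939 0.26004892 0.036     ]
[0.436  0.2612] 145.17 108.84972381591797
```

View pics/b_fit.png

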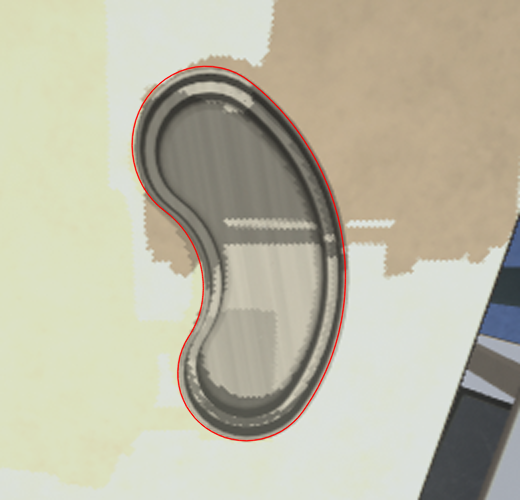

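The model fits the rim all round. Tray A is at (0.436, 0.261) with its x axis at 145.2°. Now the look at the cradle.

Call:
jog_arm --commands '[[[16.9, -17.0, 0], [0, 0, 0.1386], 1], [[14.4, -19.1, 0], [0, 0, 0.1386], 1], [[11.7, -21.0, 0], [0, 0, 0.1386], 1], [[8.6, -22.4, 0], [0, 0, 0.1386], 1], [[5.5, -23.3, 0], [0, 0, 0.1386], 1], [[2.2, -23.9, 0], [0, 0, 0.1386], 1], [[-1.1, -24, 0], [0, 0, 0.1386], 1], [[-4.4, -23.6, 0], [0, 0, 0.1386], 1], [[-7.6, -22.7, 0], [0, 0, 0.1386], 1], [[-10.7, -21.5, 0], [0, 0, 0.1386], 1], [[-13.6, -19.8, 0], [0, 0, 0.1386], 1], [[-16.2, -17.7, 0], [0, 0, 0.1386], 1]]'

```text
t: 3.55
eef_pos: [0.4964, 0.0064, 0.2006]
ee_rot: [0.0, 0.427, 0.904, 0.0]
force: [0.8, 0.7, 0.6]
finger_gap: 0.0942
```

Call:
jog_arm --commands '[[[-18.5, -15.3, 0], [0, 0, 0.1386], 1], [[-20.4, -12.6, 0], [0, 0, 0.1386], 1], [[-22, -9.7, 0], [0, 0, 0.1386], 1], [[-23, -6.6, 0], [0, 0, 0.1386], 1], [[-23.7, -3.3, 0], [0, 0, 0.1386], 1], [[0, 0, 0], [0, 0, 0], 1], [[0, 0, 0], [0, 0, 0], 1]]'

```text
t: 4.25
eef_pos: [0.4968, -0.113, 0.2004]
ee_rot: [-0.0, 0.706, 0.708, 0.0]
force: [-0.2, 0.5, 0.2]
finger_gap: 0.0939
```

```bash
python3 - <<'E'
from h import *
f,c,s=grab("wrist","c_wrist"); np.savez("c_cam.npz",*c)
v,sc=fit(f,c,(.496,-.043),0,.046,(.02,.02,.25)); print(v.round(4),np.degrees(v[2]).round(2),sc)
overlay(f,c,v,.046,"c_fit",(150,0,340,300))
print(s["eef_pos"].round(4) if hasattr(s["eef_pos"],'round') else s["eef_pos"],yaw(s),s["joints"])
plan((.436,.2612,.15),145.17)
E
```

```text
[ 0.511  -0.047  -0.0671] -3.85 118.24846649169922
[ 0.4968 -0.113   0.2004] 0.10575322796668717 [-0.38824422  0.16917307  0.54859638  2.00229972 -0.10487626  0.99717527
  0.2128905 ]
from [ 0.4968 -0.1126  0.2004] yaw 0.17 tilt 0.02 q7 0.21 t 4.30 n 19 rz -0.1332
[[19.7, -3.1, 2.7], [19.9, -0.5, 2.7], [19.8, 2.2, 2.7], [19.4, 4.8, 2.7], [18.6, 7.3, 2.7], [17.4, 9.7, 2.7], [16.0, 11.9, 2.7], [14.3, 13.9, 2.7], [12.3, 15.7, 2.7], [10.1, 17.2, 2.7], [7.7, 18.4, 2.7], [5.2, 19.2, 2.7], [2.6, 19.8, 2.7], [-0.0, 19.9, 2.7], [-2.7, 19.7, 2.7], [-5.3, 19.2, 2.7], [-7.8, 18.3, 2.7], [-10.2, 17.1, 2.7], [-12.4, 15.6, 2.7]]
```

View pics/c_fit.png

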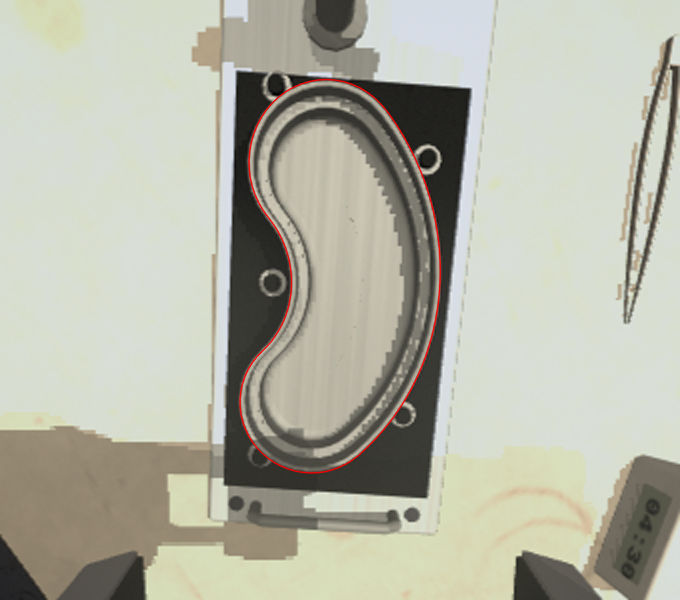

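View pics/c_wrist.png

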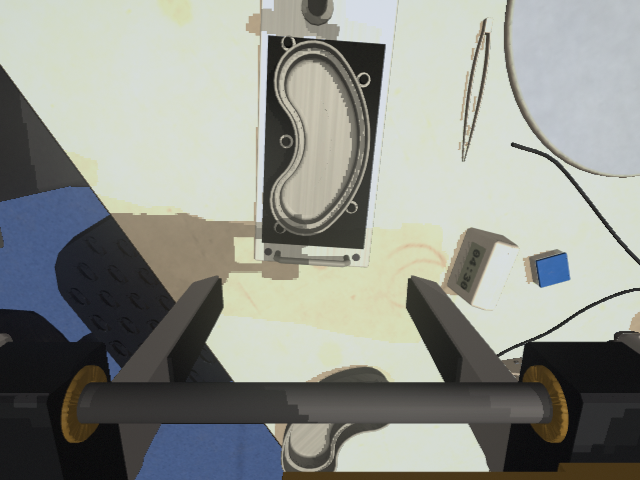

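The cradle tray's outline also fits well: (0.511, -0.047) with x at -3.85°. Now I'll go back above A at the same height, then descend.

Call:
jog_arm --commands '[[[19.7, -3.1, 0], [0, 0, -0.1332], 1], [[19.9, -0.5, 0], [0, 0, -0.1332], 1], [[19.8, 2.2, 0], [0, 0, -0.1332], 1], [[19.4, 4.8, 0], [0, 0, -0.1332], 1], [[18.6, 7.3, 0], [0, 0, -0.1332], 1], [[17.4, 9.7, 0], [0, 0, -0.1332], 1], [[16, 11.9, 0], [0, 0, -0.1332], 1], [[14.3, 13.9, 0], [0, 0, -0.1332], 1], [[12.3, 15.7, 0], [0, 0, -0.1332], 1], [[10.1, 17.2, 0], [0, 0, -0.1332], 1], [[7.7, 18.4, 0], [0, 0, -0.1332], 1], [[5.2, 19.2, 0], [0, 0, -0.1332], 1]]'

```text
t: 5.5
eef_pos: [0.4582, 0.1245, 0.2006]
ee_rot: [0.0, -0.018, 1.0, 0.0]
force: [0.6, 0.8, 0.2]
finger_gap: 0.094
```

Call:
jog_arm --commands '[[[2.6, 19.8, 0], [0, 0, -0.1332], 1], [[0, 19.9, 0], [0, 0, -0.1332], 1], [[-2.7, 19.7, 0], [0, 0, -0.1332], 1], [[-5.3, 19.2, 10], [0, 0, -0.1332], 1], [[-7.8, 18.3, 20], [0, 0, -0.1332], 1], [[-10.2, 17.1, 20], [0, 0, -0.1332], 1], [[-12.4, 15.6, 20], [0, 0, -0.1332], 1], [[0, 0, 20], [0, 0, 0], 1], [[0, 0, 10], [0, 0, 0], 1], [[0, 0, 0], [0, 0, 0], 1]]'

```text
t: 6.5
eef_pos: [0.436, 0.2599, 0.0995]
ee_rot: [-0.001, -0.462, 0.887, -0.0]
force: [-0.8, -0.3, 1.3]
finger_gap: 0.0942
```

```bash
python3 -c "
from h import *
plan((.436,.2612,.022),145.17,step=20)
s=env.observe();print(np.round(s['joints'],2),s['force'])"
```

```text
from [0.436  0.2599 0.0995] yaw 145.05 tilt 0.13 q7 1.88 t 6.50 n 4 rz -0.0005
[[-0.3, 0.2, 19.4], [-0.3, 0.2, 19.4], [-0.3, 0.2, 19.4], [-0.3, 0.2, 19.4]]
[-0.68  0.29  0.02  2.08 -0.01  0.78  1.88] [-0.77877153 -0.25440588  1.25811331]
```

Call:
jog_arm --commands '[[[-0.3, 0.2, 19.4], [0, 0, 0], 1], [[-0.3, 0.2, 19.4], [0, 0, 0], 1], [[-0.3, 0.2, 19.4], [0, 0, 0], 1], [[-0.3, 0.2, 17.4], [0, 0, 0], 1], [[0, 0, 2], [0, 0, 0], 1], [[0, 0, 0], [0, 0, 0], -1], [[0, 0, 0], [0, 0, 0], -1], [[0, 0, 0], [0, 0, 0], -1], [[0, 0, 0], [0, 0, 0], -1], [[0, 0, 0], [0, 0, 0], -1], [[0, 0, 0], [0, 0, 0], -1]]' --force 15

```text
t: 7.6
eef_pos: [0.4374, 0.2616, 0.0234]
ee_rot: [0.0, -0.462, 0.887, 0.0]
force: [0.2, -0.4, 7.5]
finger_gap: 0.0628
```

```bash
python3 -c "
from h import *
grab('wrist','d_wrist')
s=env.observe();print(s['eef_pos'],yaw(s),s['finger_gap'],s['force'])"
```

```text
[0.43747148 0.2616084  0.02338031] 144.9895886082945 0.06294624905777156 [ 0.05855292 -0.41296773  6.85717125]
```

View pics/d_wrist.png

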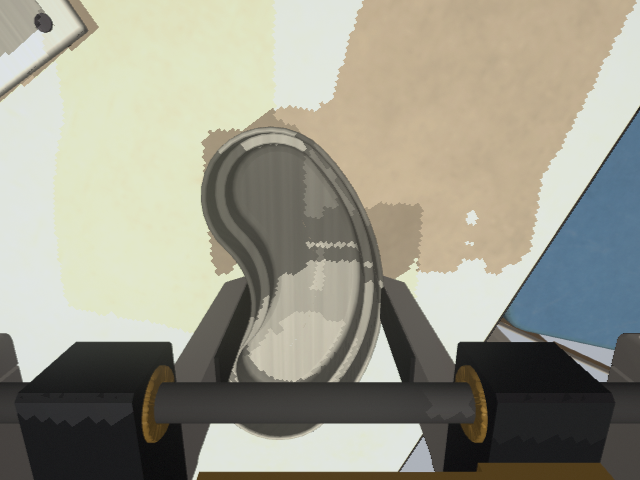

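Tray A is gripped with a 62.9 mm gap, and the held tray shows centred between the fingers. I'll measure the held tray in the tool frame, then lift.

```bash
cat >> h.py <<'E'
def fitheld(img,c,s,zrim,maxrow=275):
    """rim fit of the tray in the hand, world pose; only part with row<maxrow"""
    G=gmag(img); P=kidney(); x0=s["eef_pos"]; th0=np.radians(yaw(s))
    def f(v):
        q=w2px(c,place(P,v[0],v[1],v[2],zrim)).astype(np.float32)
        k=q[:,1]<maxrow
        m=cv2.remap(G,q[None,:,0].copy(),q[None,:,1].copy(),cv2.INTER_LINEAR)[0]
        return -np.mean(m[k])
    r=differential_evolution(f,[(x0[0]-.008,x0[0]+.008),(x0[1]-.008,x0[1]+.008),(th0-.1,th0+.1)],seed=1,tol=1e-6,maxiter=200)
    v=r.x; R=Rq(s["ee_rot"]); d=R.T@np.array([v[0]-x0[0],v[1]-x0[1],0])
    print("held in tool mm",(d[:2]*1000).round(2),"dyaw deg",np.degrees(v[2]-th0).round(2),"score",-r.fun)
    return v
E
python3 - <<'E'
from h import *
s=env.observe(); img=cv2.imread("pics/d_wrist.png")[:,:,::-1].copy(); c=cam("wrist",s)
v=fitheld(img,c,s,.036); print(v); overlay(img,c,v,.036,"d_fit",(170,100,300,300))
plan((.4375,.2616,.18),step=30)
E
```

```text
held in tool mm [1.15 1.97] dyaw deg 0.44 score 106.18131256103516
[0.43519492 0.2617979  2.53820175]
from [0.4375 0.2616 0.0234] yaw 144.99 tilt 0.05 q7 1.88 t 7.65 n 6 rz -0.0000
[[-0.0, -0.0, -26.1], [-0.0, -0.0, -26.1], [-0.0, -0.0, -26.1], [-0.0, -0.0, -26.1], [-0.0, -0.0, -26.1], [-0.0, -0.0, -26.1]]
```

View pics/d_fit.png

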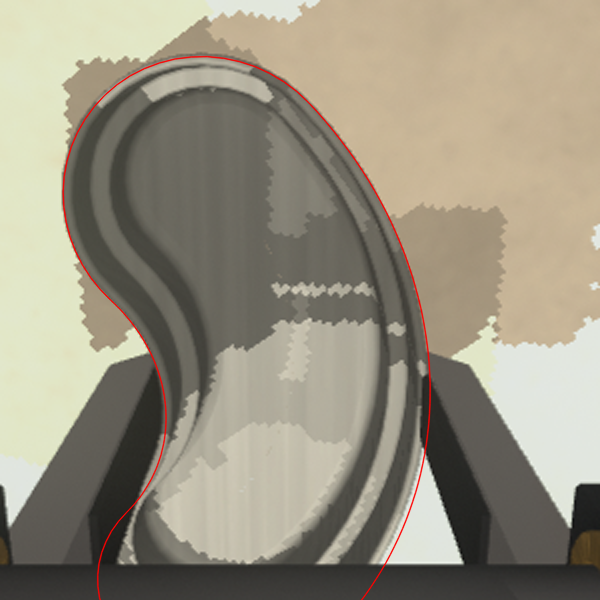

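Call:
jog_arm --commands '[[[0, 0, -3], [0, 0, 0], -1], [[0, 0, -10], [0, 0, 0], -1], [[0, 0, -25], [0, 0, 0], -1], [[0, 0, -30], [0, 0, 0], -1], [[0, 0, -30], [0, 0, 0], -1], [[0, 0, -30], [0, 0, 0], -1], [[0, 0, -28], [0, 0, 0], -1], [[0, 0, 0], [0, 0, 0], -1]]'

```text
t: 8.45
eef_pos: [0.4384, 0.2623, 0.1829]
ee_rot: [0.003, -0.462, 0.887, 0.001]
force: [0.5, -0.8, -1.7]
finger_gap: 0.0629
```

```bash
python3 - <<'E'
from h import *
f,c,s=grab("wrist","e_wrist")
v=fitheld(f,c,s,s["eef_pos"][2]+.0126); overlay(f,c,v,s["eef_pos"][2]+.0126,"e_fit",(170,100,300,300))
print(s["force"],s["wrist_torque"],s["finger_gap"])
plan((.511,-.047,.16),-3.85)
E
```

```text
held in tool mm [1.76 1.41] dyaw deg -0.21 score 119.75028228759766
[ 0.47396545 -0.80253614 -1.65249091] [0.11037052 0.04399374 0.03035154] 0.06288646052017746
from [0.4378 0.2619 0.181 ] yaw 144.98 tilt 0.20 q7 1.87 t 8.50 n 19 rz 0.1367
[[11.1, -12.5, 1.1], [9.3, -13.9, 1.1], [7.3, -15.0, 1.1], [5.2, -15.9, 1.1], [3.0, -16.4, 1.1], [0.7, -16.7, 1.1], [-1.6, -16.6, 1.1], [-3.8, -16.3, 1.1], [-6.0, -15.6, 1.1], [-8.1, -14.6, 1.1], [-10.0, -13.4, 1.1], [-11.7, -11.9, 1.1], [-13.2, -10.2, 1.1], [-14.5, -8.3, 1.1], [-15.5, -6.3, 1.1], [-16.2, -4.1, 1.1], [-16.6, -1.8, 1.1], [-16.7, 0.4, 1.1], [-16.5, 2.7, 1.1]]
```

View pics/e_fit.png

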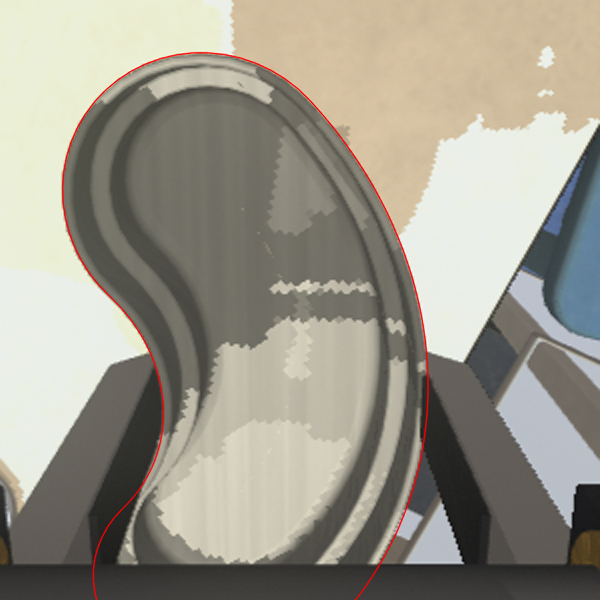

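The held tray sits centred with yaw error about 0. Next: transfer to above the cradle.

Call:
jog_arm --commands '[[[11.1, -12.5, 1], [0, 0, 0.1367], -1], [[9.3, -13.9, 1], [0, 0, 0.1367], -1], [[7.3, -15, 1], [0, 0, 0.1367], -1], [[5.2, -15.9, 1], [0, 0, 0.1367], -1], [[3, -16.4, 1], [0, 0, 0.1367], -1], [[0.7, -16.7, 1], [0, 0, 0.1367], -1], [[-1.6, -16.6, 1], [0, 0, 0.1367], -1], [[-3.8, -16.3, 1], [0, 0, 0.1367], -1], [[-6, -15.6, 1], [0, 0, 0.1367], -1], [[-8.1, -14.6, 1], [0, 0, 0.1367], -1], [[-10, -13.4, 1], [0, 0, 0.1367], -1], [[-11.7, -11.9, 1], [0, 0, 0.1367], -1]]'

```text
t: 9.7
eef_pos: [0.4829, 0.0655, 0.1661]
ee_rot: [-0.001, 0.336, 0.942, -0.001]
force: [0.2, -0.6, -1.7]
finger_gap: 0.063
```

Call:
jog_arm --commands '[[[-13.2, -10.2, 1], [0, 0, 0.1367], -1], [[-14.5, -8.3, 1], [0, 0, 0.1367], -1], [[-15.5, -6.3, 1], [0, 0, 0.1367], -1], [[-16.2, -4.1, 1], [0, 0, 0.1367], -1], [[-16.6, -1.8, 1], [0, 0, 0.1367], -1], [[-16.7, 0.4, 1], [0, 0, 0.1367], -1], [[-16.5, 2.7, 1], [0, 0, 0.1367], -1], [[0, 0, 20], [0, 0, 0], -1], [[0, 0, 20], [0, 0, 0], -1], [[0, 0, 20], [0, 0, 0], -1], [[0, 0, 0], [0, 0, 0], -1], [[0, 0, 0], [0, 0, 0], -1]]'

```text
t: 10.9
eef_pos: [0.5099, -0.0477, 0.0997]
ee_rot: [-0.0, 0.73, 0.683, -0.001]
force: [-0.2, -0.1, -1.2]
finger_gap: 0.0628
```

```bash
python3 - <<'E'
from h import *
f,c,s=grab("wrist","f_wrist"); zr=s["eef_pos"][2]+.0126
v=fitheld(f,c,s,zr); print(v,np.degrees(v[2])); overlay(f,c,v,zr,"f_fit",(150,40,340,300))
print(s["force"],s["finger_gap"],np.round(s["joints"],2))
g,_,_=grab("side","f_side"); cv2.imwrite("pics/f_sidez.png",cv2.resize(g[180:330,190:400],None,fx=3,fy=3)[:,:,::-1])
plan((.5092,-.0484,.075),-3.85)
E
```

```text
held in tool mm [-2.63 -0.53] dyaw deg -4.21 score 107.00750732421875
[ 0.50919301 -0.05024733 -0.14057711] -8.054475078611553
[-0.1686599  -0.14421152 -1.16347482] 0.06282579161315129 [-0.47  0.32  0.53  2.09 -0.23  0.78  0.13]
from [ 0.5108 -0.0475  0.1006] yaw -3.83 tilt 0.04 q7 0.13 t 11.00 n 1 rz 0.0003
[[-1.0, -1.5, 25.6]]
```

View pics/f_fit.png

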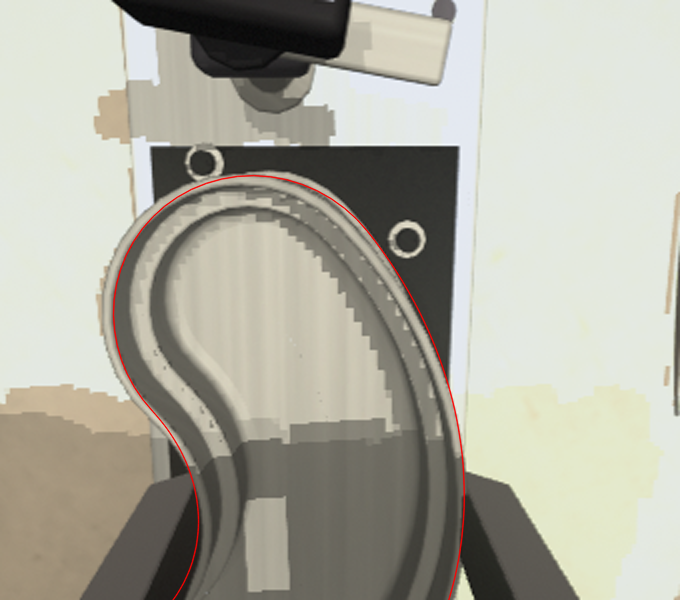

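View pics/f_sidez.png

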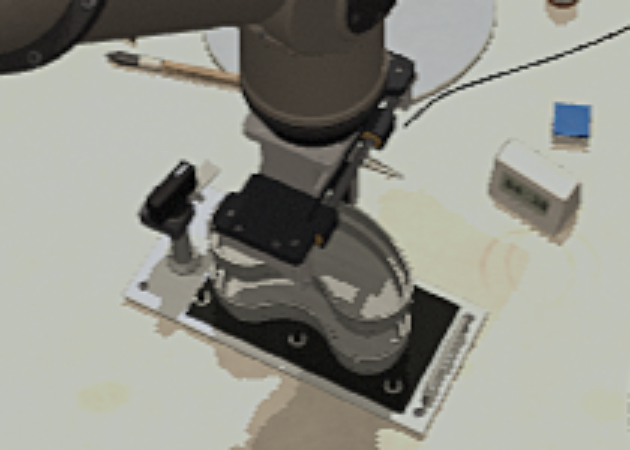

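```bash
python3 - <<'E'
from h import *
s=env.observe(); f=cv2.imread("pics/f_wrist.png")[:,:,::-1].copy(); c=cam("wrist",s); zr=s["eef_pos"][2]+.0126
R=Rq(s["ee_rot"]); p=np.array(s["eef_pos"])+R@[.0015,.0017,0]
overlay(f,c,(p[0],p[1],np.radians(yaw(s))),zr,"f_fit2",(150,40,340,300))
G=gmag(f);P=kidney()
def fn(v):
    q=w2px(c,place(P,*v,zr)).astype(np.float32);k=q[:,1]<275
    return -cv2.remap(G,q[None,:,0].copy(),q[None,:,1].copy(),cv2.INTER_LINEAR)[0][k].mean()
v0=np.array([p[0],p[1],np.radians(yaw(s))])
r=differential_evolution(fn,[(v0[0]-.003,v0[0]+.003),(v0[1]-.003,v0[1]+.003),(v0[2]-.035,v0[2]+.035)],seed=1)
d=R.T@np.array([r.x[0]-s["eef_pos"][0],r.x[1]-s["eef_pos"][1],0]);print(d*1000,np.degrees(r.x[2]-v0[2]),r.fun,fn(v0))
E
```

```text
[-7.47511458e-01  1.01349949e+00  6.13065180e-04] 1.0638460559768814 -105.1944808959961 -72.6503
```

View pics/f_fit2.png

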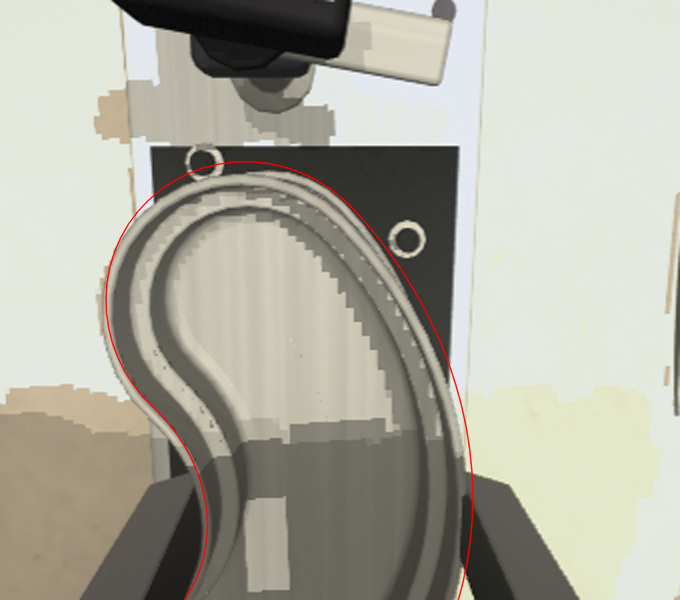

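```bash
python3 - <<'E'
import cv2,numpy as np
a=cv2.imread("pics/e_wrist.png")[110:300,190:400];b=cv2.imread("pics/f_wrist.png")[110:300,190:400]
o=np.hstack([cv2.resize(x,None,fx=1.9,fy=1.9,interpolation=cv2.INTER_CUBIC) for x in (a,b)])
for y in range(0,360,40): cv2.line(o,(0,y),(o.shape[1],y),(0,255,0),1)
for x in range(0,o.shape[1],57): cv2.line(o,(x,0),(x,360),(0,255,0),1)
cv2.imwrite("pics/cmp.png",o)
E
```

```text
(no output)
```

View pics/cmp.png

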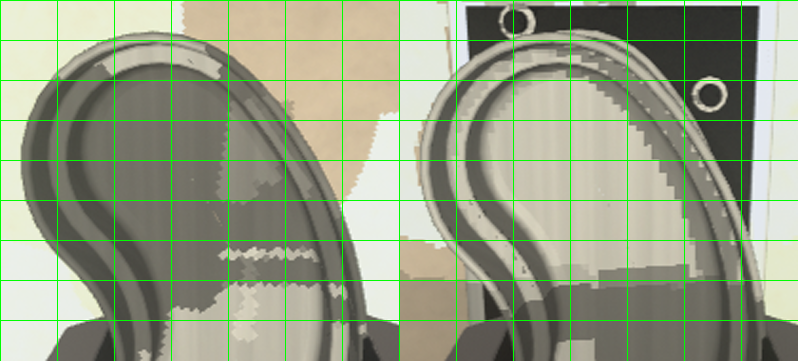

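```bash
cat >> h.py <<'E'
def toolcam():
    i=optics.camera_info("wrist");T=np.array(i["tool_from_camera"]);R=T[:3,:3].T
    return np.array(i["camera_matrix"]),R,-R@T[:3,3]
def fittool(img,zr=-.0126,maxrow=275,rng=(.006,.006,.08),x0=(0,0,0)):
    """held tray in tool frame: x,y (m), angle from tool y of tray x (about tool z)"""
    G=gmag(img); P=kidney(); c=toolcam()
    def pts(v):
        # tray x -> tool y ; tray y -> tool x  (tray z = -tool z)
        cs,sn=np.cos(v[2]),np.sin(v[2]); a=P[:,0];b=P[:,1]
        return np.c_[v[0]+b*cs-a*sn, v[1]+a*cs+b*sn, np.full(len(P),zr)]
    def f(v):
        q=w2px(c,pts(v)).astype(np.float32);k=q[:,1]<maxrow
        return -cv2.remap(G,q[None,:,0].copy(),q[None,:,1].copy(),cv2.INTER_LINEAR)[0][k].mean()
    r=differential_evolution(f,[(a-b,a+b) for a,b in zip(x0,rng)],seed=1,tol=1e-6)
    print("tool fit mm,deg",(r.x[:2]*1000).round(2),np.degrees(r.x[2]).round(2),(-r.fun).round(1)); return r.x,w2px(c,pts(r.x)),f
E
python3 - <<'E'
from h import *
for n in "def":
    im=cv2.imread(f"pics/{n}_wrist.png")[:,:,::-1].copy(); v,q,f=fittool(im); print(q[:,1].min(),q[:,0].min(), -f((.0015,.0017,0)))
    v,q,f=fittool(im,rng=(.003,.003,.03),x0=(0.0005,.0015,0)); print(q[:,1].min(),q[:,0].min())
E
```

```text
tool fit mm,deg [-1.32  1.26] -0.45 106.0
127.84165582090183 201.13494695741161 40.70291
tool fit mm,deg [-1.32  1.26] -0.45 106.0
127.84071244298222 201.13556608164072
tool fit mm,deg [-0.58  1.07] -0.33 119.8
125.89386544042873 200.7853364305051 40.56684
tool fit mm,deg [-0.58  1.07] -0.33 119.8
125.89472892176565 200.78524898287836
tool fit mm,deg [-2.64 -0.56] 4.19 106.9
127.36598816026685 206.1780197489267 72.804245
tool fit mm,deg [-0.78  1.08] -1.13 105.4
127.05709551547028 199.3477398577095
```

```bash
python3 - <<'E'
from h import *
s=env.observe(); print(s["ee_rot"],Rq(s["ee_rot"]).round(4))
s2=env.observe(); print(s2["eef_pos"],s["eef_pos"])
c=cam("wrist",s); tc=toolcam()
X=np.array([.08,.01,-.0126]); R=Rq(s["ee_rot"])
print(w2px(c,R@X+s["eef_pos"]),w2px(tc,X))
print((R@X+s["eef_pos"])[2]-s["eef_pos"][2])
E
```

```text
[2.16391719e-04 7.30357661e-01 6.83064844e-01 2.45097073e-04] [[ 6.680e-02  9.978e-01  7.000e-04]
 [ 9.978e-01 -6.680e-02  0.000e+00]
 [ 1.000e-04  7.000e-04 -1.000e+00]]
[ 0.51076285 -0.04754045  0.10060782] [ 0.51076285 -0.04754045  0.10060782]
[[339.81568303 126.62225525]] [[339.81568303 126.62225525]]
0.012611498348899991
```

```bash
python3 - <<'E'
from h import *
a=np.radians(144.9896); R=np.array([[-np.sin(a),np.cos(a),0],[np.cos(a),np.sin(a),0],[0,0,-1]]).astype(float)
q=Rn.from_matrix(R).as_quat(); s=dict(eef_pos=np.array([.43747148,.2616084,.02338031]),ee_rot=[q[3],*q[:3]])
im=cv2.imread("pics/d_wrist.png")[:,:,::-1].copy(); c=cam("wrist",s)
v=fitheld(im,c,s,.036); Q=w2px(c,place(kidney(),*v,.036)); print(Q[:,1].min())
Q=w2px(c,place(kidney(),.43519492,.2617979,2.53820175,.036)); print(Q[:,1].min())
E
```

```text
held in tool mm [-1.32  1.26] dyaw deg 0.46 score 106.02774047851562
127.84114220529734
121.6614328928663
```

```bash
for i in 1 2; do python3 - <<'E'
from h import *
for k in range(2): print(np.round(optics.camera_info("wrist")["tool_from_camera"],4).tolist())
grab("wrist","tmp")
print(np.round(optics.camera_info("wrist")["tool_from_camera"],4).tolist())
E
done
```

```text
[[0.0001, -0.9622, -0.2725, 0.0783], [1.0, 0.0002, -0.0004, -0.0006], [0.0005, -0.2725, 0.9622, -0.1788], [0.0, 0.0, 0.0, 1.0]]
[[0.0001, -0.9622, -0.2725, 0.0783], [1.0, 0.0002, -0.0004, -0.0006], [0.0005, -0.2725, 0.9622, -0.1788], [0.0, 0.0, 0.0, 1.0]]
[[0.0001, -0.9622, -0.2725, 0.0783], [1.0, 0.0002, -0.0004, -0.0006], [0.0005, -0.2725, 0.9622, -0.1788], [0.0, 0.0, 0.0, 1.0]]
[[0.0001, -0.9622, -0.2725, 0.0783], [1.0, 0.0002, -0.0004, -0.0006], [0.0005, -0.2725, 0.9622, -0.1788], [0.0, 0.0, 0.0, 1.0]]
[[0.0001, -0.9622, -0.2725, 0.0783], [1.0, 0.0002, -0.0004, -0.0006], [0.0005, -0.2725, 0.9622, -0.1788], [0.0, 0.0, 0.0, 1.0]]
[[0.0001, -0.9622, -0.2725, 0.0783], [1.0, 0.0002, -0.0004, -0.0006], [0.0005, -0.2725, 0.9622, -0.1788], [0.0, 0.0, 0.0, 1.0]]
```

camera_info's wrist extrinsics drift a little between calls (78.3 vs 79.7 mm), so I'll fix one calibration. The carrier's pins show in both pictures, so I'll use them to tie the views together.

```bash
python3 - <<'E'
from h import *
s=env.observe(); print(s["t"],s["eef_pos"],yaw(s))
C=np.load("c_cam.npz"); c=(C["arr_0"],C["arr_1"],C["arr_2"])
# implied c-time camera vs TCP
print("c cam pos minus TCP", (-c[1].T@c[2]-np.array([.4968,-.113,.2004])).round(4))
T=np.array([[0,-.9623,-.2722,.079],[1,0,0,-.00095],[0,-.2722,.9623,-.1788]])
def fixed(p,yw):
    a=np.radians(yw);R=np.array([[-np.sin(a),np.cos(a),0],[np.cos(a),np.sin(a),0],[0,0,-1]]);Rw=R@T[:,:3];Cc=R@T[:,3]+p
    return c[0],Rw.T,-Rw.T@Cc
c1=fixed(np.array([.4968,-.1128,.2004]),.14); c2=fixed(np.array(s["eef_pos"]),yaw(s))
im=cv2.imread("pics/c_wrist.png")[:,:,::-1].copy(); v,sc=fit(im,c1,(.51,-.047),-.067,.046,(.01,.01,.06)); print("cradle fixed",v.round(4),np.degrees(v[2]))
P1=[(288.5,43),(364,79)];P2=[(252,121.5),(353.5,159.5)]
for h in (.012,.02,.025,.03,.035):
    a=px2w(c1,P1,h);b=px2w(c2,P2,h); print(h,a[:,:2].round(4).tolist(),(b-a)[:,:2].round(4).tolist(),np.linalg.norm(a[0]-a[1]).round(4),np.linalg.norm(b[0]-b[1]).round(4))
M1=[(150+236/2,71/2),(150+471/2,89/2)];M2=[(150+150/2,40+147/2),(150+459/2,40+147/2)]
a=px2w(c1,M1,.0115);b=px2w(c2,M2,.0115);print(a,b-a)
E
```

```text
11.1 [ 0.51090847 -0.04742521  0.10069028] -3.821645025385205
c cam pos minus TCP [-0.0009  0.0784  0.1789]
cradle fixed [ 0.5109 -0.0461 -0.0663] -3.7992115873739096
0.012 [[0.4729, 0.0402], [0.5401, 0.0111]] [[0.001, 0.0001], [0.0008, -0.0004]] 0.0733 0.0734
0.02 [[0.4734, 0.0386], [0.5392, 0.0101]] [[0.0017, 0.0015], [0.001, 0.0012]] 0.0717 0.0712
0.025 [[0.4737, 0.0376], [0.5386, 0.0095]] [[0.0022, 0.0023], [0.0012, 0.0022]] 0.0707 0.0698
0.03 [[0.474, 0.0366], [0.5379, 0.0089]] [[0.0026, 0.0031], [0.0013, 0.0032]] 0.0697 0.0684
0.035 [[0.4743, 0.0356], [0.5373, 0.0083]] [[0.0031, 0.004], [0.0014, 0.0042]] 0.0687 0.0671
[[0.45506161 0.04623165 0.0115    ]
 [0.55799325 0.03934875 0.0115    ]] [[ 1.23534380e-03  4.26186324e-04 -5.55111512e-17]
 [ 1.56662196e-03  4.11188858e-04  0.00000000e+00]]
```

Estimated correction: about +2 mm along tool x and +0.3 mm along tool y. I'll apply it and descend to just above the lower rim.

Call:
jog_arm --commands '[[[1, 0.2, 12], [0, 0, 0.003], -1], [[1, 0.2, 12], [0, 0, 0], -1], [[0, 0, 4], [0, 0, 0], -1], [[0, 0, 2], [0, 0, 0], -1], [[0, 0, 0], [0, 0, 0], -1]]'

```text
t: 11.6
eef_pos: [0.5107, -0.0456, 0.0695]
ee_rot: [-0.0, 0.731, 0.682, -0.0]
force: [0.2, -0.7, -1.1]
finger_gap: 0.0631
```

Call:
jog_arm --commands '[[[0, 0, 1.5], [0, 0, 0], -1], [[0, 0, 1.5], [0, 0, 0], -1], [[0, 0, 0], [0, 0, 0], -1]]'

```text
t: 11.9
eef_pos: [0.511, -0.0455, 0.0669]
ee_rot: [0.0, 0.731, 0.682, 0.0]
force: [1.0, 0.5, -1.9]
finger_gap: 0.063
```

Call:
jog_arm --commands '[[[0, 0, 1.5], [0, 0, 0], -1], [[0, 0, 1.5], [0, 0, 0], -1], [[0, 0, 1], [0, 0, 0], -1], [[0, 0, 0], [0, 0, 0], -1]]'

```text
t: 12.3
eef_pos: [0.5109, -0.0455, 0.0627]
ee_rot: [-0.0, 0.731, 0.682, -0.0]
force: [-0.0, 0.5, -1.4]
finger_gap: 0.0632
```

```bash
python3 - <<'E'
from h import *
s=env.observe(); print(s["force"],s["wrist_torque"],s["eef_pos"])
f,c,s=grab("wrist","g_wrist"); cv2.imwrite("pics/g_z.png",cv2.resize(f[60:330,170:470],None,fx=2.2,fy=2.2)[:,:,::-1])
E
```

```text
[-0.02043124  0.51807472 -1.3618299 ] [-0.05063529  0.07776176 -0.02854776] [ 0.51086717 -0.045549    0.06273716]
```

View pics/g_z.png

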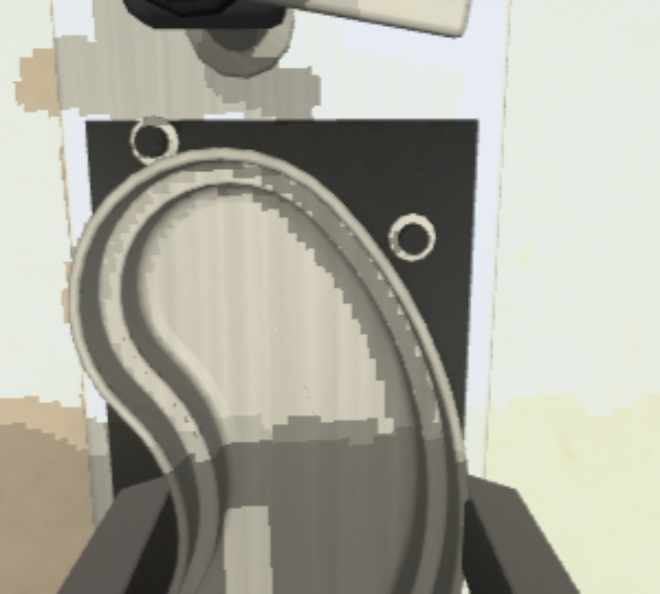

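The lower rim is completely hidden under the held tray, so they are aligned, and there is no contact force about 7 mm in. Continuing.

Call:
jog_arm --commands '[[[0, 0, 1.5], [0, 0, 0], -1], [[0, 0, 1.5], [0, 0, 0], -1], [[0, 0, 1], [0, 0, 0], -1], [[0, 0, 0], [0, 0, 0], -1]]'

```text
t: 12.75
eef_pos: [0.5108, -0.0455, 0.0587]
ee_rot: [-0.0, 0.731, 0.682, -0.0]
force: [0.2, -0.5, -1.7]
finger_gap: 0.0628
```

Call:
jog_arm --commands '[[[0, 0, 1.5], [0, 0, 0], -1], [[0, 0, 1.2], [0, 0, 0], -1], [[0, 0, 0], [0, 0, 0], -1]]'

```text
t: 13.05
eef_pos: [0.5109, -0.0455, 0.056]
ee_rot: [-0.0, 0.731, 0.682, -0.0]
force: [-0.1, 0.9, -1.6]
finger_gap: 0.0635
```

Call:
jog_arm --commands '[[[0, 0, 1], [0, 0, 0], -1], [[0, 0, 1], [0, 0, 0], -1], [[0, 0, 0], [0, 0, 0], -1]]'

```text
t: 13.35
eef_pos: [0.5109, -0.0455, 0.054]
ee_rot: [-0.0, 0.731, 0.682, -0.0]
force: [0.5, -0.8, -1.6]
finger_gap: 0.0629
```

Call:
jog_arm --commands '[[[0, 0, 0.7], [0, 0, 0], -1], [[0, 0, 0], [0, 0, 0], -1]]'

```text
t: 13.55
eef_pos: [0.511, -0.0455, 0.0535]
ee_rot: [0.0, 0.731, 0.682, -0.0]
force: [0.6, -0.9, -0.9]
finger_gap: 0.063
```

Call:
jog_arm --commands '[[[0, 0, 0.7], [0, 0, 0], -1], [[0, 0, 0], [0, 0, 0], -1]]'

```text
t: 13.75
eef_pos: [0.5111, -0.0455, 0.0529]
ee_rot: [0.0, 0.731, 0.682, 0.0]
force: [-0.8, -0.2, 4.8]
finger_gap: 0.0629
```

Call:
jog_arm --commands '[[[0, 0, 0.5], [0, 0, 0], -1], [[0, 0, 0], [0, 0, 0], -1]]'

```text
t: 13.95
eef_pos: [0.5112, -0.0455, 0.0526]
ee_rot: [0.0, 0.731, 0.682, 0.0]
force: [-2.7, 0.6, 8.7]
finger_gap: 0.0629
```

The tray bottoms at the expected height (0.053) with about 5–9 N. Relieving the push, releasing and rising.

Call:
jog_arm --commands '[[[0, 0, -1.2], [0, 0, 0], -1], [[0, 0, 0], [0, 0, 0], 1], [[0, 0, 0], [0, 0, 0], 1], [[0, 0, 0], [0, 0, 0], 1], [[0, 0, 0], [0, 0, 0], 1], [[0, 0, -10], [0, 0, 0], 1], [[0, 0, -25], [0, 0, 0], 1], [[0, 0, -35], [0, 0, 0], 1], [[0, 0, -40], [0, 0, 0], 1], [[-10, 0, -35], [0, 0, 0], 1], [[-35, 0, 0], [0, 0, 0], 1], [[-25, 0, 0], [0, 0, 0], 1]]'

```text
t: 15.15
eef_pos: [0.5064, -0.1167, 0.2005]
ee_rot: [0.001, 0.731, 0.682, 0.001]
force: [-0.5, 0.1, -0.4]
finger_gap: 0.0942
```

```bash
cat >> h.py <<'E'
TF=np.array([[0,-.9623,-.2722,.079],[1,0,0,-.00095],[0,-.2722,.9623,-.1788]])
def fixed(s):
    R=Rq(s["ee_rot"]);K=np.array(optics.camera_info("wrist")["camera_matrix"]);Rw=R@TF[:,:3];Cc=R@TF[:,3]+np.array(s["eef_pos"])
    return K,Rw.T,-Rw.T@Cc
E
python3 - <<'E'
from h import *
f,_,s=grab("wrist","h_wrist"); c=fixed(s)
p=np.array([.511,-.0455])
v,sc=fit(f,c,p,-.067,.066,(.012,.012,.1)); print(v.round(4),np.degrees(v[2]),sc)
overlay(f,c,v,.066,"h_fit",(150,0,340,300))
print(s["eef_pos"],yaw(s))
# height check: fit scale with z
for z in (.058,.062,.066,.070,.074,.082):
    v2,sc=fit(f,c,v[:2],v[2],z,(.006,.006,.03)); print(z,sc)
E
```

```text
[ 0.5109 -0.048  -0.0739] -4.232094771087694 105.2359619140625
[ 0.506446   -0.11672779  0.2004682 ] -3.9834903722616812
0.058 101.5388412475586
0.062 97.6420669555664
0.066 105.23035430908203
0.07 105.10279083251953
0.074 104.25674438476562
0.082 89.46599578857422
```

View pics/h_fit.png

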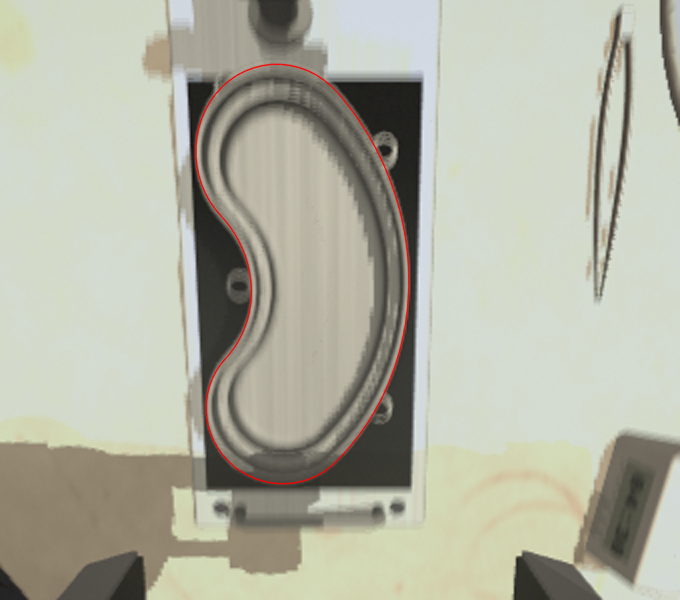

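Tray A is home, with no lower rim visible round it. Now a first fit of tray B in the fixed cameras' starting pictures.

```bash
python3 - <<'E'
from h import *
for n in ("top","side"):
    f=cv2.imread(f"pics/a_{n}.png")[:,:,::-1].copy()
    v,sc=fit(f,cam(n),(.52,-.357),np.radians(135),.036,(.025,.025,.5)); print(n,v.round(4),np.degrees(v[2]),sc)
s=env.observe()
th=np.degrees(v[2])-180; a=np.radians(th); tx=np.array([-np.sin(a),np.cos(a)])
print(th); plan((*(v[:2]-.07*tx),.2),th)
print(np.round(s["joints"],2))
E
```

```text
top [ 0.5074 -0.3461  2.4281] 139.11779174627426 109.97150421142578
side [ 0.5106 -0.344   2.4351] 139.5195355178643 116.74349975585938
-40.48046448213569
from [ 0.5055 -0.1206  0.2001] yaw -4.20 tilt 0.13 q7 0.18 t 15.20 n 7 rz 0.0905
[[-39.8, -2.9, 0.0], [-39.9, 0.8, 0.0], [-39.7, 4.4, 0.0], [-39.2, 7.9, 0.0], [-38.3, 11.4, 0.0], [-37.1, 14.8, 0.0], [-35.6, 18.1, 0.0]]
[-0.44  0.2   0.63  1.99 -0.14  1.    0.18]
```

Call:
jog_arm --commands '[[[-40, -3, 0], [0, 0, 0.0905], 1], [[-40, 0.8, 0], [0, 0, 0.0905], 1], [[-40, 4.4, 0], [0, 0, 0.0905], 1], [[-39, 8, 0], [0, 0, 0.0905], 1], [[-38, 11.4, 0], [0, 0, 0.0905], 1], [[-37, 14.8, 0], [0, 0, 0.0905], 1], [[-36, 18, 0], [0, 0, 0.0905], 1], [[0, 0, 0], [0, 0, 0], 1], [[0, 0, 0], [0, 0, 0], 1]]'

```text
t: 16.1
eef_pos: [0.4658, -0.3931, 0.1987]
ee_rot: [-0.0, 0.908, 0.42, -0.0]
force: [0.3, 1.2, -0.3]
finger_gap: 0.0939
```

```bash
python3 - <<'E'
from h import *
f,_,s=grab("wrist","i_wrist"); c=fixed(s)
v,sc=fit(f,c,(.51,-.345),np.radians(139.4),.036,(.012,.012,.15)); print(v.round(4),np.degrees(v[2]),sc)
overlay(f,c,v,.036,"i_fit",(150,0,340,300))
print(s["joints"].round(2) if hasattr(s["joints"],"round") else s["joints"])
plan((*v[:2],.1),np.degrees(v[2])-180,step=30)
E
```

```text
[ 0.508  -0.3442  2.4378] 139.67645342414687 104.07913208007812
[-0.02  0.42  0.81  1.8  -0.34  1.07  0.21]
from [ 0.4664 -0.392   0.1986] yaw -40.27 tilt 0.03 q7 0.21 t 16.15 n 4 rz 0.0002
[[15.8, 0.2, 24.7], [15.8, 0.2, 24.7], [15.8, 0.2, 24.7], [15.8, 0.2, 24.7]]
```

View pics/i_fit.png

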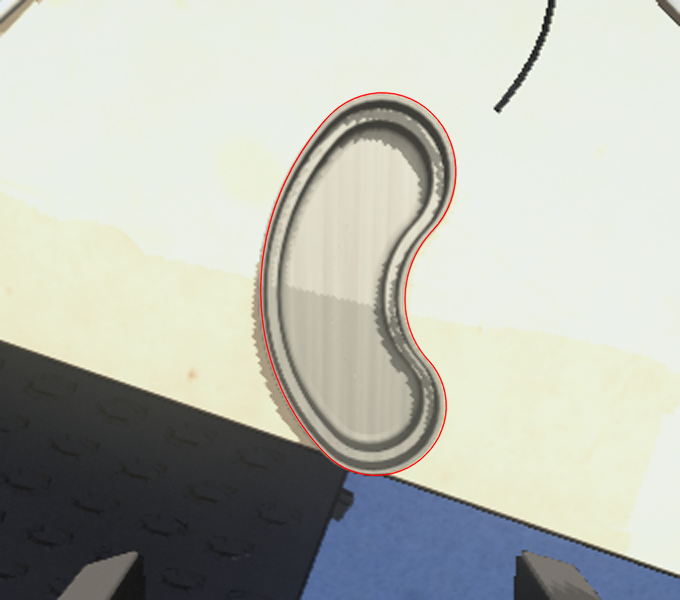

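Tray B is at (0.508, -0.344) with x at 139.7°. Direct placing would exceed joint 7's range, so I'll grasp it half-turned, turn it, set it down and regrasp.

Call:
jog_arm --commands '[[[15.8, 0.2, 24.7], [0, 0, 0], 1], [[15.8, 0.2, 24.7], [0, 0, 0], 1], [[15.8, 0.2, 24.7], [0, 0, 0], 1], [[15.8, 0.2, 24.5], [0, 0, 0], 1], [[0, 0, 25], [0, 0, 0], 1], [[0, 0, 25], [0, 0, 0], 1], [[0, 0, 20], [0, 0, 0], 1], [[0, 0, 6], [0, 0, 0], 1], [[0, 0, 0], [0, 0, 0], 1]]'

```text
t: 17.05
eef_pos: [0.508, -0.3436, 0.0238]
ee_rot: [-0.001, 0.907, 0.421, -0.0]
force: [0.1, -0.4, 0.3]
finger_gap: 0.094
```

```bash
python3 - <<'E'
from h import *
s=env.observe(); print(s["eef_pos"],yaw(s),s["force"],np.round(s["joints"],2))
plan((.508,-.3442,.0225),-40.32)
c=cam("top"); print(px2w(c,[(215,435),(490,275),(610,205)],0).round(3))
E
```

```text
[ 0.50802273 -0.34359786  0.0237517 ] -40.20427556025598 [ 0.08365646 -0.39819838  0.27238448] [ 0.02  0.64  0.64  1.91 -0.53  0.77  0.26]
from [ 0.508  -0.3436  0.0238] yaw -40.20 tilt 0.06 q7 0.26 t 17.05 n 1 rz 0.0020
[[-0.5, 0.4, 1.3]]
[[ 0.11   0.19   0.   ]
 [ 0.495 -0.46   0.   ]
 [ 0.676 -0.762  0.   ]]
```

Call:
jog_arm --commands '[[[0, 0, 0.3], [0, 0, 0], -1], [[0, 0, 0], [0, 0, 0], -1], [[0, 0, 0], [0, 0, 0], -1], [[0, 0, 0], [0, 0, 0], -1], [[0, 0, 0], [0, 0, 0], -1], [[0, 0, 0], [0, 0, 0], -1], [[0, 0, -3], [0, 0, 0], -1], [[0, 0, -15], [0, 0, 0], -1], [[0, 0, -20], [0, 0, 0], -1], [[0, 0, 0], [0, 0, 0], -1]]' --force 15

```text
t: 18.05
eef_pos: [0.5088, -0.3457, 0.0643]
ee_rot: [0.001, 0.907, 0.42, 0.001]
force: [0.0, -0.2, -2.0]
finger_gap: 0.0631
```

```bash
python3 - <<'E'
from h import *
s=env.observe(); print(s["eef_pos"],yaw(s),s["force"],np.round(s["joints"],2),s["finger_gap"])
plan((.53,-.30,.062),-184.2,dth=.135)
E
```

```text
[ 0.50882432 -0.34571514  0.06431871] -40.314568807234515 [ 0.01949474 -0.19627552 -2.03614699] [-0.02  0.58  0.69  1.89 -0.49  0.84  0.22] 0.06307516255465499
from [ 0.5088 -0.3457  0.0643] yaw -40.31 tilt 0.18 q7 0.22 t 18.05 n 19 rz 0.1322
[[2.6, -0.7, 0.1], [2.4, -1.0, 0.1], [2.3, -1.4, 0.1], [2.1, -1.6, 0.1], [1.9, -1.9, 0.1], [1.6, -2.1, 0.1], [1.3, -2.3, 0.1], [1.0, -2.5, 0.1], [0.6, -2.6, 0.1], [0.3, -2.6, 0.1], [-0.1, -2.7, 0.1], [-0.4, -2.6, 0.1], [-0.7, -2.5, 0.1], [-1.1, -2.4, 0.1], [-1.4, -2.3, 0.1], [-1.7, -2.1, 0.1], [-1.9, -1.8, 0.1], [-2.2, -1.6, 0.1], [-2.3, -1.3, 0.1]]
```

Call:
jog_arm --commands '[[[2.6, -0.7, 0], [0, 0, 0.132], -1], [[2.4, -1, 0], [0, 0, 0.132], -1], [[2.3, -1.4, 0], [0, 0, 0.132], -1], [[2.1, -1.6, 0], [0, 0, 0.132], -1], [[1.9, -1.9, 0], [0, 0, 0.132], -1], [[1.6, -2.1, 0], [0, 0, 0.132], -1], [[1.3, -2.3, 0], [0, 0, 0.132], -1], [[1, -2.5, 0], [0, 0, 0.132], -1], [[0.6, -2.6, 0], [0, 0, 0.132], -1], [[0.3, -2.6, 0], [0, 0, 0.132], -1], [[-0.1, -2.7, 0], [0, 0, 0.132], -1], [[-0.4, -2.6, 0], [0, 0, 0.132], -1]]'

```text
t: 19.25
eef_pos: [0.5213, -0.3154, 0.0614]
ee_rot: [-0.0, 0.936, -0.353, -0.0]
force: [0.1, -0.5, -1.6]
finger_gap: 0.0632
```

```bash
python3 - <<'E'
from h import *
s=env.observe(); print(s["eef_pos"],yaw(s),s["force"],np.round(s["joints"],2),s["finger_gap"])
plan((.53,-.30,.062),-184.2,dth=.135)
E
```

```text
[ 0.52127553 -0.31544958  0.06139736] -131.34998251856777 [ 0.09078879 -0.48448331 -1.62097105] [-0.3   0.78  1.08  1.92 -0.84  0.98 -1.11] 0.06318034167499903
from [ 0.5213 -0.3154  0.0614] yaw -131.35 tilt 0.01 q7 -1.11 t 19.25 n 7 rz 0.1318
[[-0.5, -2.5, -0.1], [-0.8, -2.4, -0.1], [-1.2, -2.3, -0.1], [-1.4, -2.1, -0.1], [-1.7, -1.9, -0.1], [-1.9, -1.6, -0.1], [-2.1, -1.4, -0.1]]
```

Joints 3 and 5 are near their limits, and the tray's x axis is already at 48.7°. That is enough, so I'll set it down here and regrasp from the other side.

Call:
jog_arm --commands '[[[0, 0, 15], [0, 0, 0], -1], [[0, 0, 12], [0, 0, 0], -1], [[0, 0, 6], [0, 0, 0], -1], [[0, 0, 3], [0, 0, 0], -1], [[0, 0, 1], [0, 0, 0], -1], [[0, 0, 0], [0, 0, 0], -1]]'

```text
t: 19.85
eef_pos: [0.5212, -0.3161, 0.0247]
ee_rot: [-0.0, 0.937, -0.351, 0.0]
force: [-0.1, -0.3, -1.0]
finger_gap: 0.0632
```

Call:
jog_arm --commands '[[[0, 0, 1], [0, 0, 0], -1], [[0, 0, 0], [0, 0, 0], 1], [[0, 0, 0], [0, 0, 0], 1], [[0, 0, 0], [0, 0, 0], 1], [[0, 0, 0], [0, 0, 0], 1], [[0, 0, -15], [0, 0, 0], 1], [[0, 0, -30], [0, 0, 0], 1], [[0, 0, -30], [0, 0, -0.14], 1], [[0, 0, -30], [0, 0, -0.14], 1], [[0, 0, -30], [0, 0, -0.14], 1], [[0, 0, 0], [0, 0, -0.14], 1], [[0, 0, 0], [0, 0, -0.14], 1]]'

```text
t: 21.05
eef_pos: [0.5216, -0.3163, 0.1606]
ee_rot: [0.0, 1.0, -0.005, 0.001]
force: [-1.3, -0.1, -0.6]
finger_gap: 0.094
```

Call:
jog_arm --commands '[[[0, 0, 0], [0, 0, -0.14], 1], [[0, 0, 0], [0, 0, -0.14], 1], [[0, 0, 0], [0, 0, -0.14], 1], [[0, 0, 0], [0, 0, -0.14], 1], [[0, 0, 0], [0, 0, -0.14], 1], [[0, 0, 0], [0, 0, -0.14], 1], [[0, 0, 0], [0, 0, -0.14], 1], [[0, 0, 0], [0, 0, -0.14], 1], [[0, 0, 0], [0, 0, -0.14], 1], [[0, 0, 0], [0, 0, -0.14], 1], [[0, 0, 0], [0, 0, -0.14], 1], [[0, 0, 0], [0, 0, -0.14], 1]]'

```text
t: 22.25
eef_pos: [0.5209, -0.3165, 0.1596]
ee_rot: [0.0, 0.672, 0.741, -0.0]
force: [-0.4, 0.4, -0.6]
finger_gap: 0.0938
```

```bash
python3 - <<'E'
from h import *
s=env.observe(); print(s["eef_pos"],yaw(s),s["force"],np.round(s["joints"],2),s["finger_gap"])
a=np.radians(48.5); tx=np.array([-np.sin(a),np.cos(a)])
plan((*(np.array([.5212,-.316])-.06*tx),.2),48.5,dth=.14)
E
```

```text
[ 0.52091463 -0.31645926  0.15963348] 5.59138669901589 [-0.38227155  0.4179175  -0.56657296] [-0.03  0.42  0.61  1.83 -0.28  0.98  0.8 ] 0.09384486877231157
from [ 0.5209 -0.3165  0.1596] yaw 5.59 tilt 0.05 q7 0.80 t 22.25 n 6 rz -0.1248
[[-7.3, 6.9, -6.7], [-8.1, 5.9, -6.7], [-8.7, 4.9, -6.7], [-9.3, 3.7, -6.7], [-9.7, 2.6, -6.7], [-9.9, 1.3, -6.7]]
```

Call:
jog_arm --commands '[[[-7.3, 6.9, -6.7], [0, 0, -0.125], 1], [[-8.1, 5.9, -6.7], [0, 0, -0.125], 1], [[-8.7, 4.9, -6.7], [0, 0, -0.125], 1], [[-9.3, 3.7, -6.7], [0, 0, -0.125], 1], [[-9.7, 2.6, -6.7], [0, 0, -0.125], 1], [[-9.9, 1.3, -6.7], [0, 0, -0.125], 1], [[0, 0, 0], [0, 0, 0], 1], [[0, 0, 0], [0, 0, 0], 1]]'

```text
t: 23.05
eef_pos: [0.5658, -0.3559, 0.1992]
ee_rot: [0.0, 0.358, 0.934, -0.0]
force: [0.3, -0.6, -0.6]
finger_gap: 0.0938
```

```bash
python3 - <<'E'
from h import *
f,_,s=grab("wrist","j_wrist"); c=fixed(s)
v,sc=fit(f,c,(.521,-.316),np.radians(48.6),.036,(.01,.01,.12)); print(v.round(4),np.degrees(v[2]),sc)
overlay(f,c,v,.036,"j_fit",(150,0,340,300))
plan((*v[:2],.1),np.degrees(v[2]),step=30)
E
```

```text
[ 0.5229 -0.3166  0.8207] 47.02202769751366 111.30224609375
from [ 0.5657 -0.3554  0.1988] yaw 48.04 tilt 0.03 q7 1.48 t 23.10 n 4 rz 0.0045
[[14.5, 0.1, 24.7], [14.5, 0.0, 24.7], [14.5, -0.1, 24.7], [14.5, -0.1, 24.7]]
```

View pics/j_fit.png

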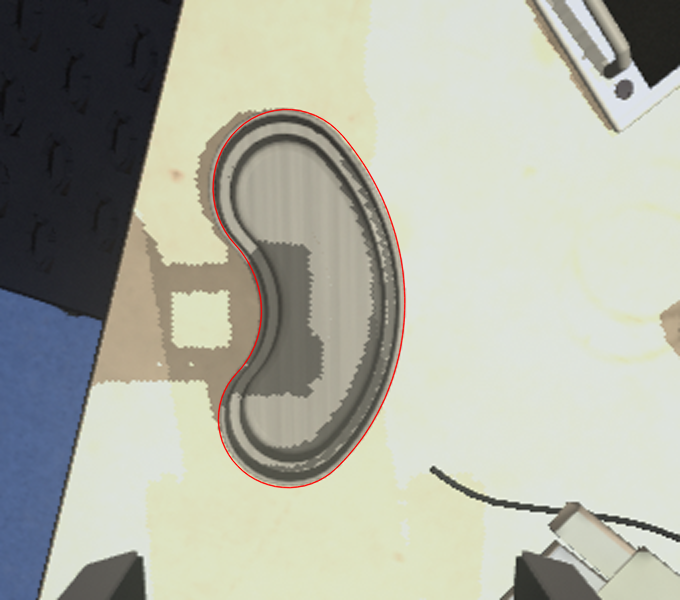

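Call:
jog_arm --commands '[[[14.5, 0, 24.7], [0, 0, 0.003], 1], [[14.5, 0, 24.7], [0, 0, 0.003], 1], [[14.5, 0, 24.7], [0, 0, 0.003], 1], [[14.5, 0, 24.7], [0, 0, 0.003], 1], [[0, 0, 25], [0, 0, 0], 1], [[0, 0, 25], [0, 0, 0], 1], [[0, 0, 20], [0, 0, 0], 1], [[0, 0, 6.5], [0, 0, 0], 1], [[0, 0, 0], [0, 0, 0], 1]]'

```text
t: 24.0
eef_pos: [0.5225, -0.3163, 0.0229]
ee_rot: [-0.001, 0.362, 0.932, -0.0]
force: [-0.6, -0.6, 0.8]
finger_gap: 0.0944
```

Call:
jog_arm --commands '[[[0, 0, 0], [0, 0, 0], -1], [[0, 0, 0], [0, 0, 0], -1], [[0, 0, 0], [0, 0, 0], -1], [[0, 0, 0], [0, 0, 0], -1], [[0, 0, 0], [0, 0, 0], -1], [[0, 0, 0], [0, 0, 0], -1]]'

```text
t: 24.6
eef_pos: [0.5237, -0.3168, 0.0239]
ee_rot: [0.0, 0.362, 0.932, 0.0]
force: [0.2, 0.2, 5.8]
finger_gap: 0.0634
```

```bash
python3 - <<'E'
from h import *
s=env.observe(); print(s["eef_pos"],yaw(s),s["force"],np.round(s["joints"],2),s["finger_gap"])
E
```

```text
[ 0.52366769 -0.3167613   0.02387816] 47.593811498018844 [0.15971578 0.20381032 5.75351626] [ 0.16  0.57  0.36  1.9  -0.29  0.72  1.53] 0.0634404954769397
```

Call:
jog_arm --commands '[[[0, 0, -3], [0, 0, 0], -1], [[0, 0, -15], [0, 0, 0], -1], [[0, 0, -30], [0, 0, 0], -1], [[0, 0, -30], [0, 0, 0], -1], [[0, 0, -30], [0, 0, 0], -1], [[0, 0, -30], [0, 0, 0], -1], [[0, 0, 0], [0, 0, 0], -1], [[0, 0, 0], [0, 0, 0], -1]]'

```text
t: 25.4
eef_pos: [0.5235, -0.3166, 0.1625]
ee_rot: [0.001, 0.362, 0.932, 0.0]
force: [-0.4, -0.5, -3.0]
finger_gap: 0.0631
```

```bash
cat >> h.py <<'E'
def toolcam():
    R=TF[:,:3].T; return np.array(optics.camera_info("wrist")["camera_matrix"]),R,-R@TF[:,3]
E
python3 - <<'E'
from h import *
f,_,s=grab("wrist","k_wrist"); print(s["eef_pos"],yaw(s),s["force"],s["finger_gap"])
for n in "dek":
    im=cv2.imread(f"pics/{n}_wrist.png")[:,:,::-1].copy(); print(n); v,q,_=fittool(im)
o=f[:,:,::-1].copy(); cv2.polylines(o,[np.round(q*8).astype(np.int32)],True,(0,0,255),1,cv2.LINE_AA,3); cv2.imwrite("pics/k_fit.png",cv2.resize(o[100:400,170:470],None,fx=2,fy=2))
plan((.511,-.0458,.165),-3.9)
E
```

```text
[ 0.52346153 -0.31663055  0.16247418] 47.60443061778831 [-0.42656354 -0.47414299 -3.03285709] 0.06311853040219335
d
tool fit mm,deg [-0.59  1.01] -0.45 106.0
e
tool fit mm,deg [0.15 0.82] -0.33 119.8
k
tool fit mm,deg [1.4  0.74] -1.34 106.7
from [ 0.523  -0.3164  0.1614] yaw 47.61 tilt 0.02 q7 1.45 t 25.45 n 7 rz 0.1284
[[27.3, 27.4, -0.5], [30.6, 23.7, -0.5], [33.4, 19.6, -0.5], [35.6, 15.1, -0.5], [37.3, 10.4, -0.5], [38.3, 5.6, -0.5], [38.7, 0.6, -0.5]]
```

View pics/k_fit.png

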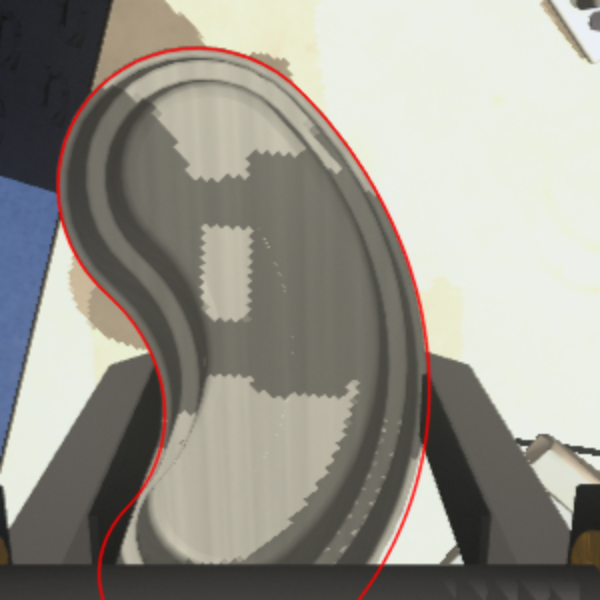

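Tray B is held about 1.3 mm further along tool x and about 1° turned compared with how A was held. I'll correct for both in the target.

```bash
python3 -c "
from h import *
plan((.511,-.0468,.162),-4.9,n=9)"
```

```text
from [ 0.523  -0.3164  0.1614] yaw 47.61 tilt 0.02 q7 1.45 t 25.45 n 9 rz 0.1018
[[21.2, 21.2, -0.1], [23.2, 19.0, -0.1], [25.0, 16.5, -0.1], [26.6, 13.9, -0.1], [27.9, 11.1, -0.1], [28.8, 8.2, -0.1], [29.5, 5.2, -0.1], [29.9, 2.2, -0.1], [30.0, -0.8, -0.1]]
```

Call:
jog_arm --commands '[[[21.2, 21.2, 0], [0, 0, 0.102], -1], [[23.2, 19, 0], [0, 0, 0.102], -1], [[25, 16.5, 0], [0, 0, 0.102], -1], [[26.6, 13.9, 0], [0, 0, 0.102], -1], [[27.9, 11.1, 0], [0, 0, 0.102], -1], [[28.8, 8.2, 0], [0, 0, 0.102], -1], [[29.5, 5.2, 0], [0, 0, 0.102], -1], [[29.9, 2.2, 0], [0, 0, 0.102], -1], [[30, -0.8, 0], [0, 0, 0.102], -1], [[0, 0, 20], [0, 0, 0], -1], [[0, 0, 20], [0, 0, 0], -1], [[0, 0, 0], [0, 0, 0], -1]]'

```text
t: 26.65
eef_pos: [0.5094, -0.0468, 0.1188]
ee_rot: [-0.001, 0.737, 0.676, -0.002]
force: [-0.2, 0.1, -2.4]
finger_gap: 0.0627
```

Call:
jog_arm --commands '[[[0, 0, 0], [0, 0, 0], -1]]'

```text
t: 26.75
eef_pos: [0.511, -0.0475, 0.1211]
ee_rot: [-0.0, 0.737, 0.675, -0.001]
force: [0.3, -0.5, -1.0]
finger_gap: 0.0629
```

```bash
python3 - <<'E'
from h import *
f,_,s=grab("wrist","l_wrist"); print(s["eef_pos"],yaw(s),s["force"],s["finger_gap"])
v,q,_=fittool(f,rng=(.003,.002,.03),x0=(.001,.0008,-.015))
a=cv2.imread("pics/g_wrist.png")[60:330,170:470];b=cv2.imread("pics/l_wrist.png")[60:330,170:470]
cv2.imwrite("pics/l_cmp.png",np.hstack([cv2.resize(x,None,fx=1.33,fy=1.33,interpolation=cv2.INTER_CUBIC) for x in (a,b)]))
cv2.imwrite("pics/l_z.png",cv2.resize(b,None,fx=2.2,fy=2.2,interpolation=cv2.INTER_CUBIC))
plan((.511,-.0468,.093),-4.9)
E
```

```text
[ 0.51099036 -0.04746679  0.12114543] -5.032139738806581 [ 0.33089742 -0.46592425 -1.04727433] 0.06287125342961154
tool fit mm,deg [2.36 0.69] -1.71 105.8
from [ 0.5116 -0.0475  0.1218] yaw -5.04 tilt 0.04 q7 0.08 t 26.80 n 1 rz -0.0024
[[0.6, -0.6, 28.8]]
```

View pics/l_z.png

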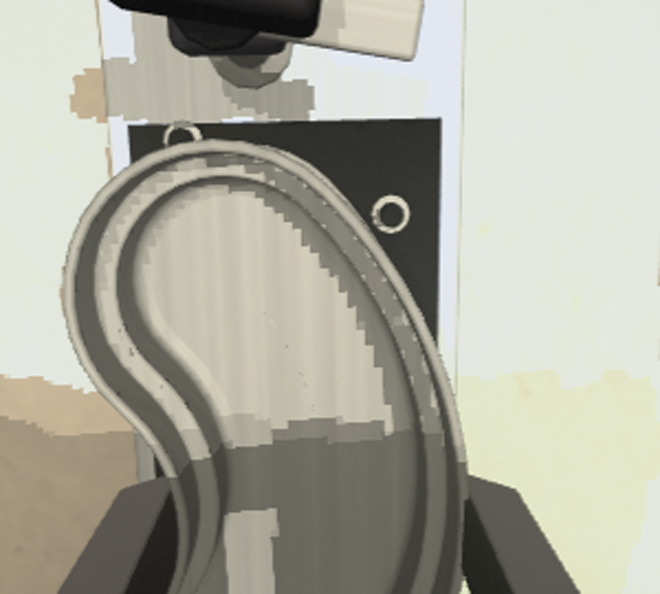

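A sliver of the lower rim shows at the upper right, close to aligned. Descending with feel.

Call:
jog_arm --commands '[[[0.4, -0.3, 14], [0, 0, 0], -1], [[0.2, -0.3, 12], [0, 0, 0], -1], [[0, 0, 3], [0, 0, 0], -1], [[0, 0, 0], [0, 0, 0], -1], [[0, 0, 1.5], [0, 0, 0], -1], [[0, 0, 1.5], [0, 0, 0], -1], [[0, 0, 0], [0, 0, 0], -1]]'

```text
t: 27.5
eef_pos: [0.5111, -0.0464, 0.0895]
ee_rot: [0.0, 0.737, 0.676, 0.0]
force: [-0.1, 0.4, -2.6]
finger_gap: 0.0626
```

Call:
jog_arm --commands '[[[0, 0, 1.5], [0, 0, 0], -1], [[0, 0, 1.5], [0, 0, 0], -1], [[0, 0, 0], [0, 0, 0], -1]]'

```text
t: 27.8
eef_pos: [0.511, -0.0464, 0.0863]
ee_rot: [-0.0, 0.737, 0.676, -0.0]
force: [-0.6, -0.0, -1.7]
finger_gap: 0.0635
```

Entering freely at 3.5 mm in. Continuing.

Call:
jog_arm --commands '[[[0, 0, 1.5], [0, 0, 0], -1], [[0, 0, 1.5], [0, 0, 0], -1], [[0, 0, 1], [0, 0, 0], -1], [[0, 0, 0], [0, 0, 0], -1]]'

```text
t: 28.2
eef_pos: [0.511, -0.0464, 0.0823]
ee_rot: [-0.0, 0.737, 0.676, -0.0]
force: [0.2, -0.0, -2.2]
finger_gap: 0.0631
```

Call:
jog_arm --commands '[[[0, 0, 1.5], [0, 0, 0], -1], [[0, 0, 1.5], [0, 0, 0], -1], [[0, 0, 0], [0, 0, 0], -1]]'

```text
t: 28.5
eef_pos: [0.511, -0.0464, 0.0793]
ee_rot: [-0.0, 0.737, 0.676, -0.0]
force: [0.7, 0.3, -0.6]
finger_gap: 0.0631
```

Call:
jog_arm --commands '[[[0, 0, 1.2], [0, 0, 0], -1], [[0, 0, 1.2], [0, 0, 0], -1], [[0, 0, 0], [0, 0, 0], -1]]'

```text
t: 28.8
eef_pos: [0.511, -0.0464, 0.0769]
ee_rot: [-0.0, 0.737, 0.676, -0.0]
force: [-0.0, -0.4, -2.2]
finger_gap: 0.0632
```

Call:
jog_arm --commands '[[[0, 0, 1.2], [0, 0, 0], -1], [[0, 0, 0.8], [0, 0, 0], -1], [[0, 0, 0], [0, 0, 0], -1]]'

```text
t: 29.1
eef_pos: [0.511, -0.0464, 0.075]
ee_rot: [-0.0, 0.737, 0.676, -0.0]
force: [-0.3, -0.5, -1.9]
finger_gap: 0.063
```

Call:
jog_arm --commands '[[[0, 0, 0.7], [0, 0, 0], -1], [[0, 0, 0], [0, 0, 0], -1]]'

```text
t: 29.3
eef_pos: [0.511, -0.0464, 0.0743]
ee_rot: [-0.0, 0.737, 0.676, -0.0]
force: [-0.8, 0.1, -1.7]
finger_gap: 0.0626
```

Call:
jog_arm --commands '[[[0, 0, 0.7], [0, 0, 0], -1], [[0, 0, 0], [0, 0, 0], -1]]'

```text
t: 29.5
eef_pos: [0.5111, -0.0464, 0.0736]
ee_rot: [0.0, 0.737, 0.676, -0.0]
force: [0.3, -1.0, -1.6]
finger_gap: 0.0632
```

Call:
jog_arm --commands '[[[0, 0, 0.6], [0, 0, 0], -1], [[0, 0, 0], [0, 0, 0], -1]]'

```text
t: 29.7
eef_pos: [0.5112, -0.0464, 0.0732]
ee_rot: [0.0, 0.737, 0.676, 0.0]
force: [1.0, 0.8, 0.7]
finger_gap: 0.063
```

Call:
jog_arm --commands '[[[0, 0, 0.5], [0, 0, 0], -1], [[0, 0, 0], [0, 0, 0], -1]]'

```text
t: 29.9
eef_pos: [0.5113, -0.0464, 0.0727]
ee_rot: [0.0, 0.737, 0.676, 0.0]
force: [-0.7, 0.1, 5.0]
finger_gap: 0.0632
```

Second tray home too: 5 N at z 0.073, as expected. Release, rise and look at the stack and the knob.

Call:
jog_arm --commands '[[[0, 0, -0.8], [0, 0, 0], -1], [[0, 0, 0], [0, 0, 0], 1], [[0, 0, 0], [0, 0, 0], 1], [[0, 0, 0], [0, 0, 0], 1], [[0, 0, 0], [0, 0, 0], 1], [[0, 0, -10], [0, 0, 0], 1], [[0, 0, -25], [0, 0, 0], 1], [[0, 0, -35], [0, 0, 0], 1], [[0, 0, -40], [0, 0, 0], 1], [[0, 0, -40], [0, 0, 0], 1], [[0, 0, 0], [0, 0, 0], 1], [[0, 0, 0], [0, 0, 0], 1]]'

```text
t: 31.1
eef_pos: [0.5114, -0.0464, 0.2246]
ee_rot: [0.0, 0.737, 0.676, 0.001]
force: [-0.9, -1.0, -0.4]
finger_gap: 0.0939
```

```bash
python3 - <<'E'
from h import *
f,_,s=grab("wrist","m_wrist"); c=fixed(s); print(s["eef_pos"],yaw(s))
for d in models.outline_of("wrist","latch_knob"):
    print(d["conf"],d["box"])
    if d["conf"]>.4:
        m=d["mask"].astype(np.uint8); r=cv2.minAreaRect(np.argwhere(m)[:,::-1].astype(np.float32)); print(r)
g,_,_=grab("side","m_side"); cv2.imwrite("pics/m_sidez.png",cv2.resize(g[180:330,190:400],None,fx=3,fy=3,interpolation=cv2.INTER_CUBIC)[:,:,::-1])
E
```

```text
[ 0.51138139 -0.04636788  0.22457027] -4.9971684285892195
0.96 [246.8, 64.3, 98.8, 40.1]
((295.876220703125, 85.23762512207031), (98.5086898803711, 34.32878494262695), 5.710593223571777)
```

View pics/m_wrist.png

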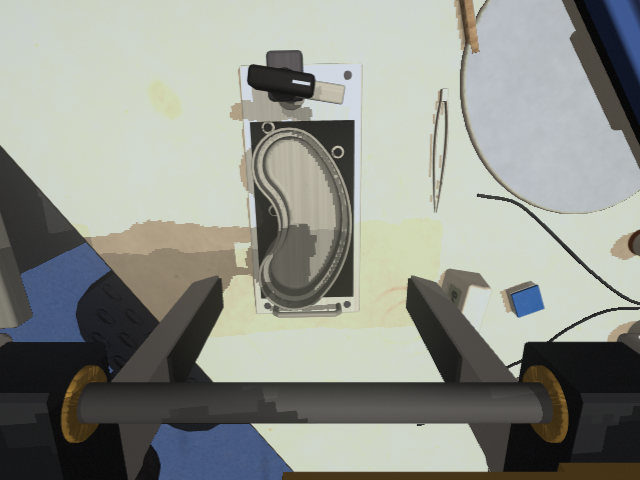

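View pics/m_sidez.png

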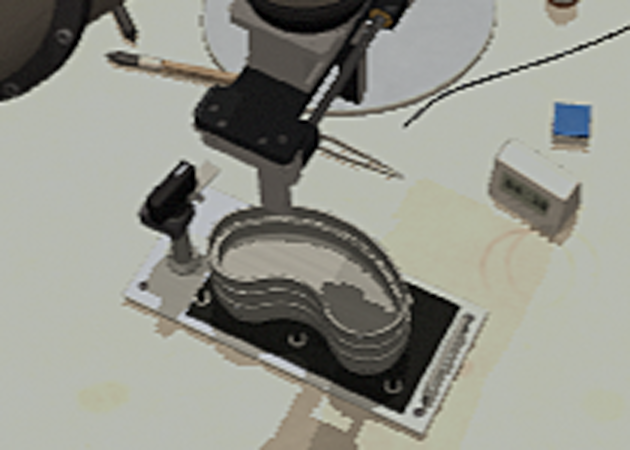

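The three trays sit level and nested in the side view. The knob is the black bar spanning about (248,77) to (315,90) in the wrist view, with its tab to the right. I'll zoom in for the knob pose and cross-check against the carrier's geometry.

```bash
python3 - <<'E'
from h import *
f=cv2.imread("pics/m_wrist.png"); cv2.imwrite("pics/m_z.png",cv2.resize(f[40:130,225:375],None,fx=5,fy=5,interpolation=cv2.INTER_CUBIC))
E
```

```text
(no output)
```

View pics/m_z.png

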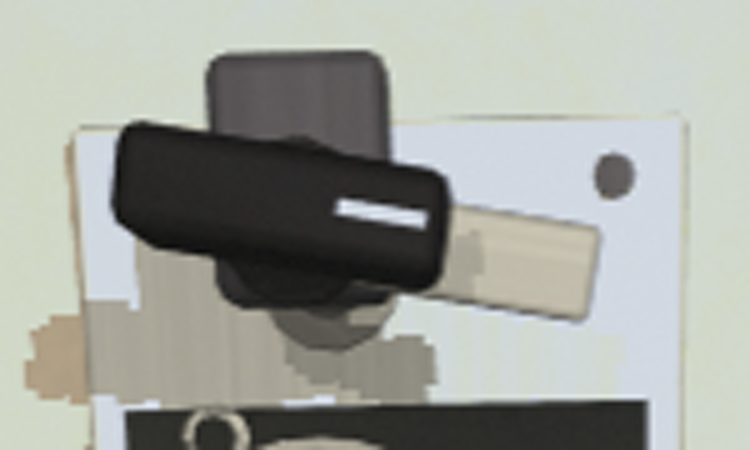

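```bash
python3 - <<'E'
from h import *
s=env.observe(); c=fixed(s)
print(px2w(c,(280.2,78.8),.1275), px2w(c,(280.2,78.8),.113))
# plate corners left (225+78/5,40+130/5), right (225+685/5,40+118/5) z=.010 ; bottom corners from image
print(px2w(c,[(240.6,66),(362,63.6),(359,312),(256,314)],.010).round(4))
c2=cam("wrist",s); print(px2w(c2,(280.2,78.8),.1275))
ct=cam("top"); cs=cam("side")
for n,cc in (("top",ct),("side",cs)):
    f=cv2.imread(f"pics/a_{n}.png"); q=w2px(cc,[.5035,.0655,.1275])[0]; print(n,q)
    x,y=int(q[0])-30,int(q[1])-25; o=cv2.resize(f[y:y+50,x:x+60],None,fx=6,fy=6,interpolation=cv2.INTER_CUBIC)
    u=((q-[x,y]+.5)*6-.5).round().astype(int); cv2.drawMarker(o,tuple(int(k) for k in u),(0,0,255),cv2.MARKER_CROSS,15,1); cv2.imwrite(f"pics/kn_{n}.png",o)
a=cv2.imread("pics/kn_top.png");b=cv2.imread("pics/kn_side.png");cv2.imwrite("pics/kn.png",np.hstack([a,b]))
E
```

```text
[[0.49639408 0.06775949 0.1275    ]] [[0.49532347 0.06962916 0.113     ]]
[[ 0.4516  0.0974  0.01  ]
 [ 0.5663  0.0894  0.01  ]
 [ 0.5492 -0.1684  0.01  ]
 [ 0.4328 -0.1608  0.01  ]]
[[0.49654741 0.06694442 0.1275    ]]
top [268.72781104 262.83381182]
side [248.09293863 240.311892  ]
```

View pics/kn.png

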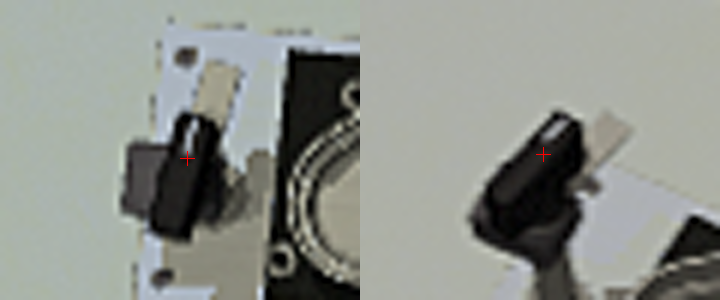

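The knob comes out at about (0.497, 0.0675) with the bar at -13.8°. All views and the plate geometry agree. Jaws across the bar means yaw 76.2°.

```bash
python3 -c "
from h import *
plan((.4967,.0675,.19),76.2,n=11)"
```

```text
from [ 0.5104 -0.0464  0.2226] yaw -5.00 tilt 0.09 q7 -0.02 t 31.25 n 11 rz -0.1288
[[10.2, -2.1, 3.0], [10.4, -0.8, 3.0], [10.4, 0.5, 3.0], [10.3, 1.9, 3.0], [9.9, 3.2, 3.0], [9.4, 4.4, 3.0], [8.8, 5.6, 3.0], [8.0, 6.7, 3.0], [7.1, 7.7, 3.0], [6.0, 8.5, 3.0], [4.9, 9.2, 3.0]]
```

Call:
jog_arm --commands '[[[10.2, -2.1, 3], [0, 0, -0.129], 1], [[10.4, -0.8, 3], [0, 0, -0.129], 1], [[10.4, 0.5, 3], [0, 0, -0.129], 1], [[10.3, 1.9, 3], [0, 0, -0.129], 1], [[9.9, 3.2, 3], [0, 0, -0.129], 1], [[9.4, 4.4, 3], [0, 0, -0.129], 1], [[8.8, 5.6, 3], [0, 0, -0.129], 1], [[8, 6.7, 3], [0, 0, -0.129], 1], [[7.1, 7.7, 3], [0, 0, -0.129], 1], [[6, 8.5, 3], [0, 0, -0.129], 1], [[4.9, 9.2, 3], [0, 0, -0.129], 1], [[0, 0, 0], [0, 0, 0], 1]]'

```text
t: 32.45
eef_pos: [0.4966, 0.0682, 0.1891]
ee_rot: [-0.001, 0.117, 0.993, -0.001]
force: [-0.3, 0.1, 0.7]
finger_gap: 0.0942
```

Call:
jog_arm --commands '[[[0, 0, 0], [0, 0, 0], 1]]'

```text
t: 32.55
eef_pos: [0.4971, 0.0669, 0.1898]
ee_rot: [-0.001, 0.121, 0.993, -0.0]
force: [-0.4, -0.4, 0.7]
finger_gap: 0.0939
```

```bash
python3 - <<'E'
from h import *
f,_,s=grab("wrist","n_wrist"); c=fixed(s); print(s["eef_pos"],yaw(s))
q=w2px(c,[[.4967,.0675,.1275],s["eef_pos"]-np.array([0,0,.0625])]); print(q)
o=f[:,:,::-1].copy()
for k in q: cv2.drawMarker(o,tuple(int(v) for v in k.round()),(0,0,255),cv2.MARKER_CROSS,14,1)
cv2.imwrite("pics/n_z.png",cv2.resize(o[150:390,170:470],None,fx=2.3,fy=2.3))
plan((.4967,.0675,.106),76.2,n=4)
E
```

```text
[0.4971412  0.06689015 0.1897548 ] 76.06802699894958
[[316.54528897 253.42482215]
 [315.81398528 254.13188122]]
from [0.4973 0.0667 0.19  ] yaw 76.06 tilt 0.06 q7 1.13 t 32.60 n 4 rz -0.0006
[[0.2, 0.1, 21.0], [0.2, 0.1, 21.0], [0.2, 0.1, 21.0], [0.2, 0.1, 21.0]]
```

View pics/n_z.png

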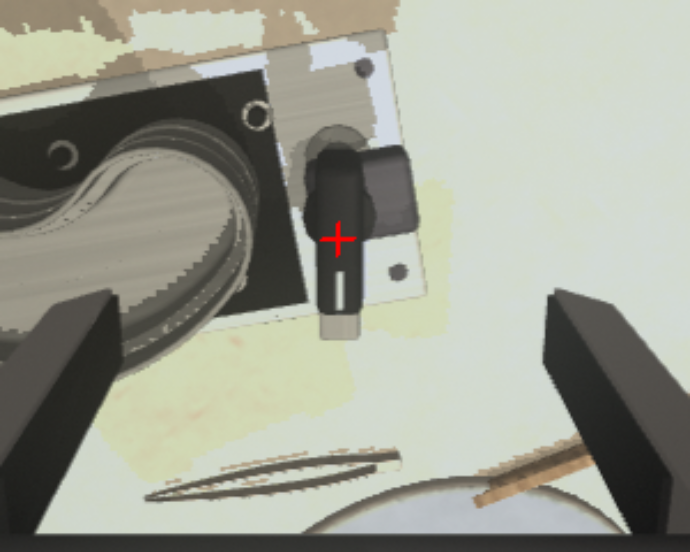

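The bar is centred under the tool and aligned. Descend and grip with 40 N.

Call:
jog_arm --commands '[[[0, 0, 25], [0, 0, 0], 1], [[0, 0, 25], [0, 0, 0], 1], [[0, 0, 22], [0, 0, 0], 1], [[0, 0, 10], [0, 0, 0], 1], [[0, 0, 0], [0, 0, 0], 1], [[0, 0, 0], [0, 0, 0], -1], [[0, 0, 0], [0, 0, 0], -1], [[0, 0, 0], [0, 0, 0], -1], [[0, 0, 0], [0, 0, 0], -1], [[0, 0, 0], [0, 0, 0], -1], [[0, 0, 0], [0, 0, 0], -1], [[0, 0, 0], [0, 0, 0], -1]]' --force 40

```text
t: 33.8
eef_pos: [0.4975, 0.0674, 0.1084]
ee_rot: [-0.0, 0.119, 0.993, -0.0]
force: [-1.6, -0.3, 0.3]
finger_gap: 0.0419
```

Call:
jog_arm --commands '[[[0, 0, 0], [0, 0, 0], -1], [[0, 0, 0], [0, 0, 0], -1], [[0, 0, 0], [0, 0, 0], -1], [[0, 0, 0], [0, 0, 0], -1], [[0, 0, 0], [0, 0, 0], -1], [[0, 0, 0], [0, 0, 0], -1]]'

```text
t: 34.4
eef_pos: [0.4977, 0.0685, 0.1084]
ee_rot: [0.0, 0.119, 0.993, 0.0]
force: [1.1, 6.7, -2.7]
finger_gap: 0.0138
```

Gripped: 13.8 mm gap. Turn clockwise, gradually.

Call:
jog_arm --commands '[[[0, 1, 0], [0, 0, 0.08], -1], [[0, 0, 0], [0, 0, 0.08], -1], [[0, 0, 0], [0, 0, 0.08], -1], [[0, 0, 0], [0, 0, 0.08], -1], [[0, 0, 0], [0, 0, 0.08], -1]]'

```text
t: 34.9
eef_pos: [0.4979, 0.0689, 0.1084]
ee_rot: [0.0, 0.315, 0.949, 0.0]
force: [2.8, 2.0, -1.6]
finger_gap: 0.0141
```

```bash
python3 - <<'E'
from h import *
s=env.observe(); print(s["eef_pos"],yaw(s),s["force"],s["wrist_torque"],s["finger_gap"])
E
```

```text
[0.49791311 0.06892518 0.10842954] 53.2320659955425 [ 2.76435602  1.96434685 -1.58749022] [ 0.52378193 -0.26257053  0.16060173] 0.014106650353753563
```

Call:
jog_arm --commands '[[[0, 0, 0], [0, 0, 0.09], -1], [[0, 0, 0], [0, 0, 0.09], -1], [[0, 0, 0], [0, 0, 0.09], -1], [[0, 0, 0], [0, 0, 0.09], -1], [[0, 0, 0], [0, 0, 0.09], -1], [[0, 0, 0], [0, 0, 0.09], -1]]'

```text
t: 35.5
eef_pos: [0.4984, 0.0692, 0.1084]
ee_rot: [0.0, 0.557, 0.83, 0.001]
force: [5.0, 5.2, -5.5]
finger_gap: 0.0135
```

```bash
python3 - <<'E'
from h import *
s=env.observe(); print(s["eef_pos"],yaw(s),s["force"],s["wrist_torque"],s["finger_gap"])
E
```

```text
[0.49835138 0.06921498 0.10843634] 22.26627540437425 [ 5.02309629  5.17324885 -5.51887942] [ 0.94629537 -1.0210089  -0.06017628] 0.01354793456737088
```

Past the over-centre point: the torque has changed sign at about 0.94 rad. Finish the turn.

Call:
jog_arm --commands '[[[0, 0, 0], [0, 0, 0.09], -1], [[0, 0, 0], [0, 0, 0.09], -1], [[0, 0, 0], [0, 0, 0.09], -1], [[0, 0, 0], [0, 0, 0.09], -1], [[0, 0, 0], [0, 0, 0.06], -1], [[0, 0, 0], [0, 0, 0], -1]]'

```text
t: 36.1
eef_pos: [0.4988, 0.0694, 0.1085]
ee_rot: [0.001, 0.718, 0.696, 0.001]
force: [6.1, 4.7, -9.5]
finger_gap: 0.0137
```

```bash
python3 - <<'E'
from h import *
s=env.observe(); print(s["eef_pos"],yaw(s),s["force"],s["wrist_torque"],s["finger_gap"])
E
```

```text
[0.49876085 0.06937754 0.10847673] -1.7168453503832548 [ 6.09836212  4.73954314 -9.49976504] [ 1.08408537 -1.57917656 -0.10356969] 0.01371785607929799
```

Call:
jog_arm --commands '[[[0, 0, 0], [0, 0, 0], 1], [[0, 0, 0], [0, 0, 0], 1], [[0, 0, 0], [0, 0, 0], 1], [[0, 0, 0], [0, 0, 0], 1], [[0, 0, 0], [0, 0, 0], 1], [[0, 0, -10], [0, 0, 0], 1], [[0, 0, -25], [0, 0, 0], 1], [[0, 0, -35], [0, 0, 0], 1], [[-25, 0, -35], [0, 0, 0], 1], [[-40, 0, 0], [0, 0, 0], 1], [[-25, 0, 0], [0, 0, 0], 1], [[0, 0, 0], [0, 0, 0], 1]]'

```text
t: 37.3
eef_pos: [0.495, -0.0249, 0.2145]
ee_rot: [0.0, 0.719, 0.695, 0.001]
force: [-0.1, 1.2, -0.7]
finger_gap: 0.0937
```

Call:
jog_arm --commands '[[[0, 0, 0], [0, 0, 0], 1], [[0, 0, 0], [0, 0, 0], 1]]'

```text
t: 37.5
eef_pos: [0.4952, -0.0206, 0.2135]
ee_rot: [-0.0, 0.717, 0.697, 0.0]
force: [0.6, 0.5, 0.4]
finger_gap: 0.0938
```

```bash
python3 - <<'E'
from h import *
f,_,s=grab("wrist","p_wrist"); cv2.imwrite("pics/p_z.png",cv2.resize(f[0:260,190:450],None,fx=2.3,fy=2.3)[:,:,::-1])
g,_,_=grab("side","p_side"); cv2.imwrite("pics/p_sidez.png",cv2.resize(g[180:330,190:400],None,fx=3,fy=3,interpolation=cv2.INTER_CUBIC)[:,:,::-1])
h,_,_=grab("top","p_top"); print(s["eef_pos"],s["force"],s["t"])
E
```

```text
[ 0.49520461 -0.02064867  0.21354957] [0.63132239 0.48342108 0.44501764] 37.5
```

View pics/p_z.png

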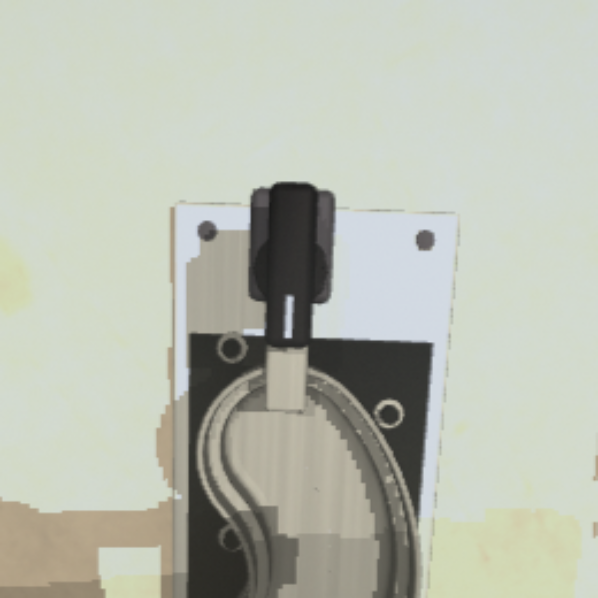

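View pics/p_sidez.png

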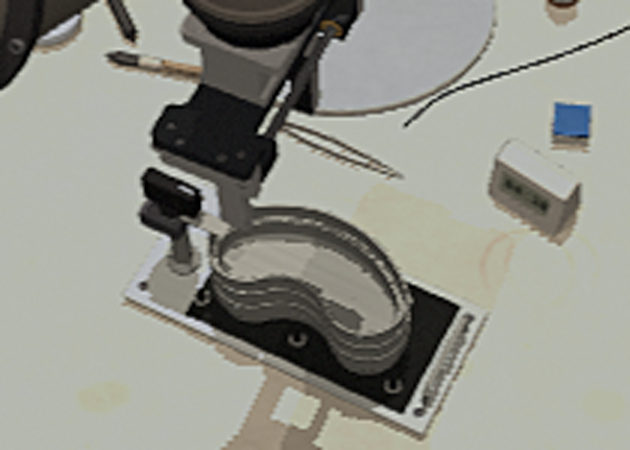

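View pics/p_top.png

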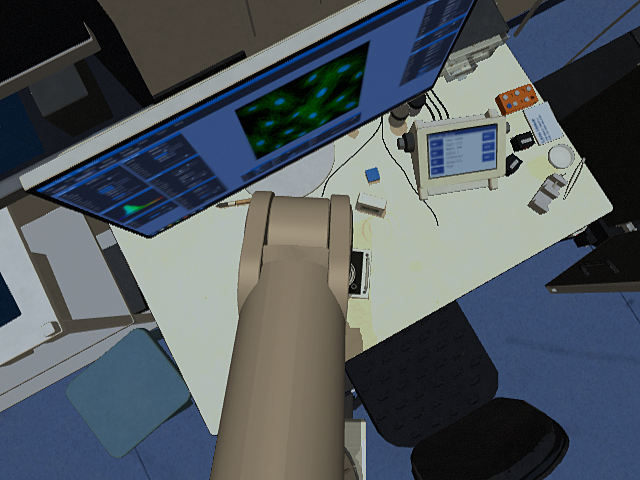

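The tab lies over the top tray's rim, with the knob parallel to the plate's length (fully shut). The stack is level, the gripper is clear, and the timer and forceps are undisturbed. Handing in.

```bash
python3 -c "
from workcell import env
env.job_done(); print(env.observe()['t'])"
```

```text
the job is handed in; nothing more can be done
the job is handed in; nothing more can be done
```

Both loose trays are nested home on the cradle tray, and the latch is shut over them. I handed the job in at about 38 s of the 72 s allowed.

- **First tray:** It went straight in. It met resistance only at its home height, and I pressed with about 5–9 N.
- **Second tray:** Joint 7 could not make the whole turn in one grasp. I turned the tray part way, set it down on the desk, regrasped it from the other side, then nested it. It met resistance only at home height, with about 5 N.
- **Latch:** I turned the knob clockwise to about 1.36 rad. The torque changed sign by about 0.94 rad, so it was past the over-centre point, and then I let go.

**Last checks:**
- The wrist and side views show three evenly nested, level trays, with the tab over the top tray's rim and the knob parallel to the carrier's length.
- The gripper is open and about 21 cm above the desk, touching nothing. The wrist force reads under 1 N.
- The timer and forceps look unmoved.
- I did not recheck the culture dish; the arm stayed well away from it.

**What disagreed:**
- The wrist camera's reported calibration shifted by 1–2 mm between calls, so I fixed one set of values for later measurements.
- One outline fit of the first tray in the hand locked onto a wrong edge. I rejected it and used the carrier's pins and mat edges instead.
- I saw no joint angle or click reading for the latch. That it is shut is judged from the pictures and the torque change.

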